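Make up the foot-care and hair-wash kits in the shower caddy tiers

ROBOT

A 6-joint arm with a two-finger parallel gripper is mounted at the origin on the work surface. World frame = base frame: x ahead of the robot, y to its left, z up, the work surface at z = 0. Lengths are in m, angles in rad, forces in N, time in s.
With the tool pointing down it reaches from about 0.25 to 0.725 m from the base axis. Payload 4 kg.
Tool frame: the origin (TCP) lies on the centre line of the jaws, within the pads' length; the fingertips stand 11 mm ahead of it and the grasp point (between the pads) lies 8 mm behind it; z points along the fingers, x is the direction in which the jaws open and shut, and the axes are right-handed (so a half turn about z gives the same grasp; the last joint's range is limited). The gripper opens to 85 mm and grips with 20 to 120 N. Pads are 22 mm wide; open, the fingers measure 114 mm over their backs; the gripper's body (76 mm by 85 mm) begins 54 mm behind the grasp point. The pads swing forward as they close: fully open they stand 13 mm farther back than shut.
Start: joints at [-1.209, 0.241, 0.005, 1.335, 0, 1.571], TCP at [0.177, -0.468, 0.242] pointing down, gripper open.
Joint ranges: [-2.72, 2.72], [-1.05, 1.87], [-1.09, 1.28], [-1.99, 2.15], [-1.42, 1.44], [-3.14, 3.14]. Speed limits (rad/s): [2.79, 2.79, 3.14, 3.14, 3.14, 3.14].

INTERFACE

Orientations are given as a unit quaternion [x, y, z, w].
In Python, from workcell import bot, viewer, order gives the robot as it stands. The module is installed in compiled form; this text tells all that it offers.
- The arm moves only by the tool send_rows, never from a script. Its argument "increments" is a list that holds one entry, the list of rows, each a list of 4 numbers: the shift along the tool's x, y, z in m, then the turn about the tool's z in degrees. A call has exactly 8 rows; each row shifts and turns the pose as measured when the row begins, along the tool's axes as they then stand; what a row does not reach is not made up. A row lasts 1/10 s, in which the tool goes at most 50 mm and 8.59 degrees, less where a joint would pass 70% of its speed; a pose out of reach is approached as far as the arm can. A call is refused whole if a number of a shift passes 0.05 or a number of a turn 8.59, either way. A call with a gripper value outside its range is refused whole. "hand" is the closure, from -1 (fully open) to 1 (shut), so that 0 is half open, set as the call begins (left out, the last holds). The fingers move at their own pace and stop on an object; the grip force is fixed at half the most. Time passes only in rows, so rows that do not move let the fingers close, or fill a call up. It gives the time, the measured TCP pose, the force and the opening at its end, in the units of the state.
- bot.get_obs(): the state, without advancing time (a new reading comes with each control period).
- viewer.camera(name): name is "scene" or "top" or "wrist"; returns a dict with "image" (420x560x3 uint8, red, green, blue), "range_z" (420x560 float32, m along the optical axis (not along the pixel's ray), 0 where there is no reading), "camera_matrix" (3x3 intrinsics, pixels), "eye" and "rotation" of the camera in the world. Camera axes: x right, y down, z forward; pixel columns grow to the right and rows downward; lengths in m; the calibration is good to about 2 mm. A picture is of the moment at which its call begins.
- order.job_done(): hands the job in, once; it reports no verdict.
The state is a dict: "clock": time; "joint_pos": joint angles; "joint_vel": joint speeds; "tau": joint torques, N m; "eef_pos": TCP position; "tool_rot": TCP orientation; "ft_force": force on the tool from outside, world axes, zero at the start; "ft_torque": the same for the moment, N m; "grip_width": finger opening in m.
Only numpy, scipy, OpenCV 4.12 (cv2) and the standard library are available. Lean on these libraries where they do the work, as an engineer would, in place of code of your own. Each camera call takes 0.05 s, during which the arm holds its last target.

TASK

Make up two kits in the caddy tiers on the bench: the foot kit in the larger tier takes the pumice and the nail file, one flat in each long bay (either way round), and the small jar in its round holder; the hair kit in the smaller tier takes the brush, bristles down in the long bay, and the pump bottle in the round holder. Everything must sit right down on the tier's wire floor, with the jar and bottle kept upright all the time. Leave the soap dish, tumbler and squeegee where they are.

Things in the scene. Friction and masses are not known exactly. Their poses are not given: they have to be found in the camera images.
- foot_tier: Larger chrome wire tier, fixed, 158 (x) by 232 (y) mm outside; rims and dividers 16 mm high, 4 thick; wire floor 4 mm above the bench. Origin at bench height under its centre; x along the bays, y across. Three bays, each 72 wide (y), 150 long: plain long bays centred at y = -76 and 0 mm. The +y bay holds a wire ring (round holder), inner diameter 66, 16 mm high, centre x = 0, y = +76 mm.
- hair_tier: Smaller chrome wire tier, fixed, 158 (x) by 156 (y) mm outside; rims and dividers 16 mm high, 4 thick; wire floor 4 mm above the bench. Origin at bench height under its centre; x along the bays, y across. Two bays, each 72 wide (y), 150 long: a plain long bay centred at y = -38 mm. The +y bay holds a wire ring (round holder), inner diameter 66, 16 mm high, centre x = 0, y = +38 mm.
- pumice: Grey-green pumice block with rounded edges and small pits on top, 84 long (x), 46 wide (y), 38 high. Origin at the centre of its underside. Taken across its width; held by its upper 20 mm the fingers stay above the tier's rims.
- nail_file: Nail file lying flat, 116 long (x) overall: white plastic handle 70 long, 16 wide, 12 high (from x = -58 to +12 mm), then a steel blade 12 wide, 3 thick, to x = +58 mm, 4.5 mm clear of the bench. Origin at mid-length, at the underside. Balances at about x = -7 mm; taken across the handle, for example at x = -8 mm.
- brush: Dark grey silicone scalp brush lying bristles down: oblong pad 90 long (x), 52 wide (y), bristles and pad together 21 high, with a straight grip ridge on top 64 long (x), 16 wide (y), from 20 to 44 mm high. Origin at the centre of its underside. Taken across the ridge.
- pump_bottle: White round bottle, 48 diameter up to 86 mm high, tapering to a white cylindrical cap over the pump, 28 diameter, from 96 to 138 mm (a steel collar 31 diameter at 96 to 100 mm). Stands upright; origin at the centre of its underside. Taken across the cap.
- jar: Small round cream jar, white with a grey screw lid, 50 diameter, 46 high. Stands upright; origin at the centre of its underside. Taken across the lid, which is the upper 16 mm.
- soap_dish: Bystander: white ceramic soap dish with a soap bar in it, 85 by 120 mm, 28 high, origin at the centre of its underside. To be left alone.
- tumbler: Bystander: white ceramic tumbler, 72 diameter, 85 high, origin at the centre of its underside. To be left alone.
- squeegee: Bystander: shower squeegee lying flat beyond the stock: steel bar 22 (x) by 240 (y) by 18 mm with a black rubber lip on its near side and a round handle 18 thick, 84 long, towards +x. Origin under the bar's centre. To be left alone.
Things that resemble listed ones, but are neither listed nor needed, are in the scene too. What is shaped like the pumice but orange, pink or yellow is not meant.

How it is judged:
At the end, for the whole second after the job is handed in: On the wire floor (under 8 mm up, tilt under 0.08 rad), at rest: larger tier: pumice (16 mm of the bay middle across, 36 along) and file (32, 22) in a long bay each, jar within 13 mm of the ring centre; smaller: brush (16, 34) in the long bay, bottle within 13 mm of the ring centre ((((x of pumice in the frame of foot_tier between -0.036 and 0.036 m and y of pumice in the frame of foot_tier between -0.092 and -0.06 m and z of pumice in the frame of foot_tier between 0 and 0.008 m and angle between pumice's own z axis and vertical below 0.08 rad) and (x of nail_file in the frame of foot_tier between -0.022 and 0.022 m and y of nail_file in the frame of foot_tier between -0.032 and 0.032 m and z of nail_file in the frame of foot_tier between 0 and 0.008 m and angle between nail_file's own z axis and vertical below 0.08 rad)) or ((x of pumice in the frame of foot_tier between -0.036 and 0.036 m and y of pumice in the frame of foot_tier between -0.016 and 0.016 m and z of pumice in the frame of foot_tier between 0 and 0.008 m and angle between pumice's own z axis and vertical below 0.08 rad) and (x of nail_file in the frame of foot_tier between -0.022 and 0.022 m and y of nail_file in the frame of foot_tier between -0.108 and -0.044 m and z of nail_file in the frame of foot_tier between 0 and 0.008 m and angle between nail_file's own z axis and vertical below 0.08 rad))) and x of jar in the frame of foot_tier between -0.013 and 0.013 m and y of jar in the frame of foot_tier between 0.063 and 0.089 m and z of jar in the frame of foot_tier between 0 and 0.008 m and angle between each of jar, brush, pump_bottle's own z axis and vertical below 0.08 rad and x of brush in the frame of hair_tier between -0.034 and 0.034 m and y of brush in the frame of hair_tier between -0.054 and -0.022 m and z of brush in the frame of hair_tier between 0 and 0.008 m and x of pump_bottle in the frame of hair_tier between -0.013 and 0.013 m and y of pump_bottle in the frame of hair_tier between 0.025 and 0.051 m and z of pump_bottle in the frame of hair_tier between 0 and 0.008 m and linear speed of each of pumice, nail_file, jar, brush, pump_bottle below 0.02 m/s and angular speed of each of pumice, nail_file, jar, brush, pump_bottle below 0.2 rad/s); the robot touches nothing.
It fails at once if the soap dish is pushed more than 30 mm or tipped (distance of soap_dish from where it was at the start of the episode above 0.03 m or angle between soap_dish's own z axis and vertical above 0.4 rad).
It fails at once if the tumbler is pushed more than 30 mm or tipped (distance of tumbler from where it was at the start of the episode above 0.03 m or angle between tumbler's own z axis and vertical above 0.4 rad).
It fails at once if the squeegee is pushed more than 30 mm or tipped (distance of squeegee from where it was at the start of the episode above 0.03 m or angle between squeegee's own z axis and vertical above 0.4 rad).
It fails at once if the jar is tipped over (angle between jar's own z axis and vertical above 0.6 rad).
It fails at once if the pump bottle is tipped over (angle between pump_bottle's own z axis and vertical above 0.6 rad).
It also fails if it takes over 125 s, if anything falls off the work surface, if the arm or the gripper's body presses on something with over 40 N, if the wrist force passes 120 N, or if a joint passes its speed limit or range.

## Working session

There is one attempt and no reset: what is moved stays moved. The work goes in short steps, Python scripts to look and compute and a tool call to move; the robot and the scene stay as the last step left them, time stands still between calls to the robot, and variables do not carry over. Pictures are saved under pics/ and viewed, and the job is handed in when it is done.

Besides the shell and the picture viewer there is one more tool, called after "Call:" by a JSON object that holds its "method" and its "body". send_rows: Moves the arm, as the interface text tells. Its arguments: {"type":"object","properties":{"increments":{"type":"array","items":{"type":"array","items":{"type":"array","items":{"type":"number"}}}},"hand":{"type":"number"}},"required":["increments"]}

```bash
mkdir -p pics
cat > h.py <<'E'
import numpy as np, cv2
from workcell import bot, viewer, order
def snap(name,fn):
    c=viewer.camera(name); np.savez('pics/'+fn+'.npz',**{k:np.asarray(v) for k,v in c.items()})
    cv2.imwrite('pics/'+fn+'.png',c['image'][:,:,::-1]); return c
def load(fn): return np.load('pics/'+fn+'.npz')
def rot(c):
    r=np.asarray(c['rotation'])
    if r.size==4:
        from scipy.spatial.transform import Rotation as R
        return R.from_quat(r).as_matrix()
    return r
def pix(c,u,v,z=None):
    """world point; with z: intersect plane z"""
    K=c['camera_matrix'];d=np.array([(u-K[0,2])/K[0,0],(v-K[1,2])/K[1,1],1.])
    w=rot(c)@d; e=np.asarray(c['eye'])
    s=c['range_z'][int(round(v)),int(round(u))] if z is None else (z-e[2])/w[2]
    return e+s*w
def cloud(c):
    K=c['camera_matrix'];h,w=c['range_z'].shape
    v,u=np.mgrid[:h,:w]; d=np.stack([(u-K[0,2])/K[0,0],(v-K[1,2])/K[1,1],np.ones_like(u)],-1)*c['range_z'][...,None]
    return d@rot(c).T+np.asarray(c['eye'])
E
python3 - <<'E'
from h import *
s=bot.get_obs(); print(s)
for n in ['scene','top','wrist']:
    c=snap(n,n+'0'); print(n,c['eye'],c['rotation'],c['camera_matrix'])
for n in ['scene','top']:
    im=cv2.imread(f'pics/{n}0.png'); cv2.imwrite(f'pics/{n}0b.png',cv2.resize(im,(800,600),interpolation=cv2.INTER_CUBIC))
E
```

```text
{'clock': 0.0, 'joint_pos': array([-1.20900884e+00,  2.41435354e-01,  3.73108909e-03,  1.33519097e+00,
       -2.74208917e-05,  1.57082024e+00]), 'joint_vel': array([ 0.000153  ,  0.00041073, -0.0024126 , -0.0003243 ,  0.00047532,
       -0.00087354]), 'tau': array([ 1.01671176e-03, -3.72317863e+01,  2.52407742e+01,  1.69367337e-02,
       -1.06344517e-04, -9.06985548e-06]), 'eef_pos': array([ 0.17675251, -0.46707209,  0.24140437]), 'tool_rot': array([ 8.22776623e-01, -5.68363903e-01, -8.71272932e-04, -5.85170454e-04]), 'ft_force': array([-0.17562096,  0.08668661, -0.06145879]), 'ft_torque': array([ 0.00502041, -0.01045317,  0.05906465]), 'grip_width': 0.08541627072711962}
scene [0.93613321 0.43566122 0.84241277] [ 0.26963409  0.91391839 -0.2928491  -0.07930979] [[388.88162187   0.         280.76078397]
 [  0.         388.88162187 212.17099647]
 [  0.           0.           1.        ]]
top [ 0.50044486 -0.07232388  1.30371785] [-0.70076086  0.7117815  -0.02604697  0.04028481] [[451.51819407   0.         278.22396663]
 [  0.         451.51819407 215.45590501]
 [  0.           0.           1.        ]]
wrist [ 0.25262398 -0.43842926  0.37242277] [ 0.81277601 -0.56062879 -0.09053489  0.12997672] [[299.39740788   0.         277.17505025]
 [  0.         299.39740788 207.77401734]
 [  0.           0.           1.        ]]
```

View pics/top0b.png

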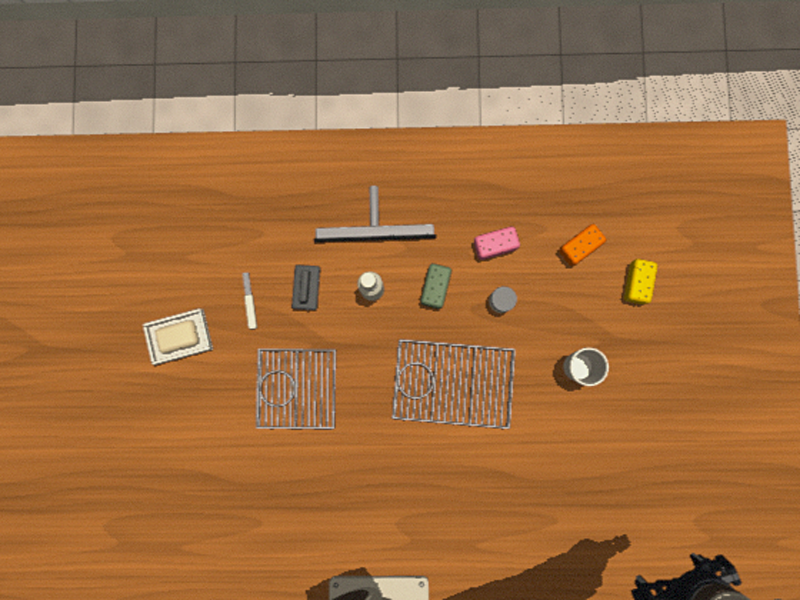

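View pics/scene0b.png

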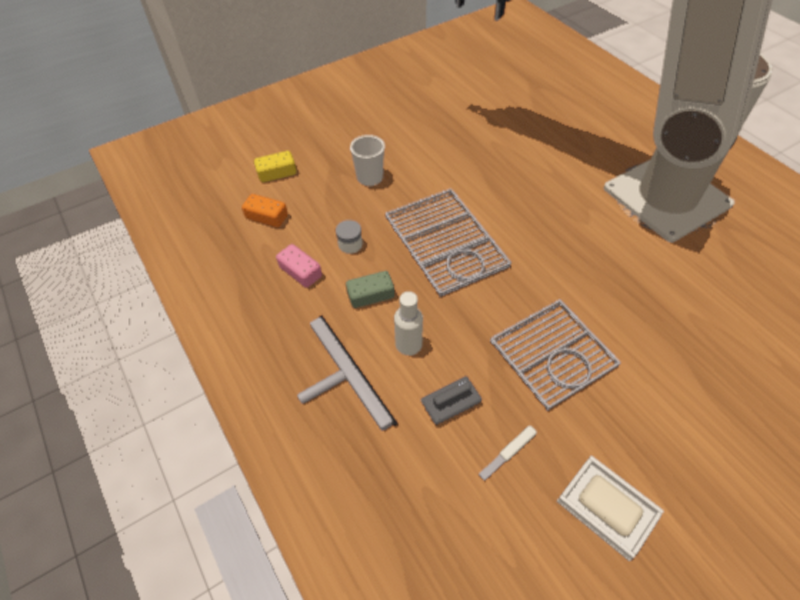

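The top view has +x up and +y left. From left to right it shows the soap dish, file, brush, bottle, pumice and jar in a row near x≈0.5. The hair tier is at about (296,389) and the foot tier at about (455,384) in the 800-px picture. Next I'll measure them.

Run:
```python
from h import *
c=load('top0'); P=cloud(c)
z=P[...,2]; print('bench z',np.median(z[300:330,100:200]))
m=((z>0.007)&(z<0.3)&(P[...,0]>0.2)&(P[...,0]<0.75)&(P[...,1]>-0.7)&(P[...,1]<0.5)&(c['range_z']>0)).astype(np.uint8)
n,l,st,ct=cv2.connectedComponentsWithStats(m,connectivity=8)
for i in range(1,n):
    if st[i,4]<15: continue
    q=P[l==i]; zt=np.percentile(q[:,2],97)
    top=q[q[:,2]>zt-0.006][:,:2].astype(np.float32)
    r=cv2.minAreaRect(top*1000); ra=cv2.minAreaRect(q[:,:2].astype(np.float32)*1000)
    print(i,np.round(ct[i]*800/560),st[i,4],'ztop %.3f'%zt,'top',np.round(r[0],1),np.round(r[1],1),round(r[2],1),'all',np.round(ra[0],1),np.round(ra[1],1),round(ra[2],1))
im=c['image'][:,:,::-1]
cv2.imwrite('pics/c1.png',cv2.resize(im[235:310,170:370],(800,300),interpolation=cv2.INTER_CUBIC))
cv2.imwrite('pics/c2.png',cv2.resize(im[175:240,160:370],(798,247),interpolation=cv2.INTER_CUBIC))
```

```text
bench z 0.00013533356792849727
1 [579. 249.] 355 ztop 0.044 top [ 739.1 -415.8] [41.3 76.6] 32.6 all [ 739.7 -417.5] [48.9 81.1] 37.2
2 [495. 248.] 295 ztop 0.044 top [ 735.  -248.4] [29.1 82.2] 0.6 all [ 734.  -247.4] [31.8 85.6] 0.1
63 [641. 281.] 579 ztop 0.044 top [ 665. -530.] [43.6 80.2] 79.3 all [ 669.6 -537.2] [58.6 94.6] 77.1
67 [436. 286.] 489 ztop 0.044 top [ 664.2 -125. ] [43.5 79.5] 76.8 all [ 668.5 -125.9] [47.2 95.8] 76.0
78 [306. 287.] 552 ztop 0.047 top [667.3 137. ] [16. 60.] 85.1 all [667.5 137.1] [52.9 90. ] 85.8
104 [249. 304.] 174 ztop 0.017 top [643.3 252.9] [113.4  15. ] 6.4 all [643.2 253.7] [113.7  16.1] 7.8
105 [371. 285.] 291 ztop 0.141 top [662.6   3.6] [23.7 26.3] 88.3 all [662.6   3.7] [47.4 46.6] 76.5
162 [503. 299.] 278 ztop 0.052 top [ 634.  -256.1] [46.2 47.5] 63.9 all [ 633.9 -255.4] [48.2 48.1] 71.4
242 [177. 336.] 1053 ztop 0.032 top [571.6 394.8] [ 83.  115.3] 14.9 all [572.3 396.4] [ 85.3 120.5] 14.2
366 [450. 383.] 681 ztop 0.022 top [ 470.3 -156.4] [231.2 157.3] 84.4 all [ 470.8 -157.5] [233.8 159.8] 84.2
398 [588. 366.] 509 ztop 0.089 top [ 499.6 -404.4] [69.3 68.7] 42.4 all [ 500.6 -415. ] [69.5 92.9] 1.0
403 [290. 386.] 556 ztop 0.021 top [465.6 157.7] [155.5 155.4] 89.1 all [464.2 160.7] [163.8 158.6] 89.1
1069 [706. 559.] 95 ztop 0.299 top [ 205.2 -520.9] [13.7 29.8] 21.1 all [ 205.1 -520. ] [13.9 31.2] 19.7
```

View pics/c1.png

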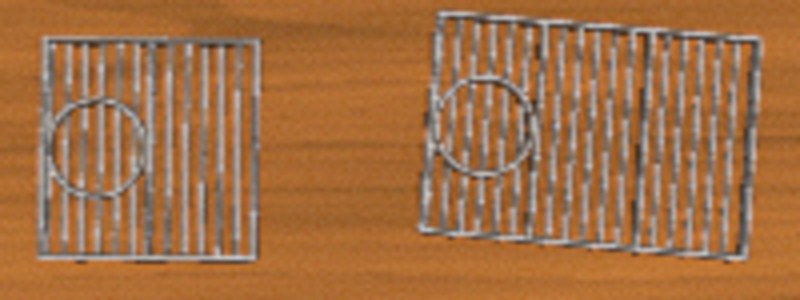

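View pics/c2.png

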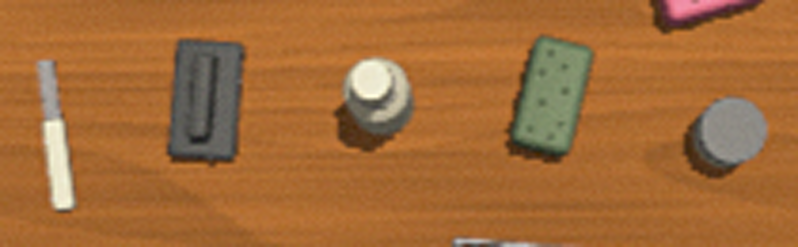

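Run:
```python
from h import *
c=load('top0')
def w(x,y,z): return pix(c,170+(x+.5)/4-.5,235+(y+.5)/4-.5,z)[:2]*1000
for nm,cs,W in [('hair',[(44,40),(259,40),(257,259),(38,258)],156),('foot',[(440,14),(761,39),(745,259),(420,231)],232)]:
    p=np.array([w(*k,0.016) for k in cs]); print(nm,p.round(1).tolist(),'mean',p.mean(0).round(1))
    ey=(p[0]-p[1]+p[3]-p[2])/2; ex=(p[0]-p[3]+p[1]-p[2])/2
    print(np.linalg.norm(ey),np.linalg.norm(ex),'yaw',np.degrees(np.arctan2(-ey[0],ey[1])),np.degrees(np.arctan2(ex[1],ex[0])))
print('rings',w(97,148,.016),w(485,127,.016))
```

```text
hair [[542.7, 233.2], [540.3, 79.1], [386.1, 81.4], [388.8, 236.6]] mean [464.5 157.6]
154.673145356641 154.07633553297063 yaw -0.9305860599159064 -1.050998927788517
foot [[556.9, -50.3], [535.6, -277.7], [381.8, -261.7], [404.1, -33.9]] mean [ 469.6 -155.9]
228.65885762287138 154.1475017087186 yaw -5.4781048957473955 -6.036105138506234
rings [465.46052899 194.92164969] [476.36781666 -80.98159528]
```

Add to h.py:
```python
from scipy.spatial.transform import Rotation as R
def to(x,y,z,yaw=None):
    s=bot.get_obs(); M=R.from_quat(s['tool_rot']).as_matrix()
    d=M.T@(np.array([x,y,z])-s['eef_pos']); ps=np.degrees(np.arctan2(M[1,0],M[0,0]))
    print('t %.2f'%s['clock'],'pos',s['eef_pos'].round(4),'yaw %.1f'%ps,'tilt %.2f'%np.degrees(np.arccos(-M[2,2])),'w %.4f'%s['grip_width'],'F',s['ft_force'].round(1),'j6 %.2f'%s['joint_pos'][5])
    print('  delta tool mm',(d*1000).round(1), '' if yaw is None else 'turn %.1f'%((ps-yaw+180)%360-180))
```

```text
(no output)
```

Call:
{"method": "send_rows", "body": {"increments": [[[-0.0036,-0.05,0,0],[-0.0036,-0.05,0,0],[-0.0036,-0.05,0,0],[-0.0036,-0.05,0,0],[-0.0036,-0.05,0,0],[-0.0036,-0.05,0,0],[-0.0036,-0.05,0,0],[-0.0036,-0.05,0,0]]], "hand": -1}}

```text
clock: 0.95
eef_pos: [0.5395, -0.3027, 0.2382]
tool_rot: [0.818, -0.575, -0.003, 0.001]
ft_force: [0.3, -1.1, 0.9]
grip_width: 0.0855
```

```bash
python3 -c "
from h import *
to(.634,-.256,.12)"
```

```text
t 0.95 pos [ 0.5395 -0.3027  0.2382] yaw -70.2 tilt 0.33 w 0.0855 F [ 0.3 -1.1  0.9] j6 2.29
  delta tool mm [ -11.6 -105.2  117.8]
```

Call:
{"method": "send_rows", "body": {"increments": [[[-0.003,-0.025,0.015,0],[-0.003,-0.025,0.015,0],[-0.003,-0.025,0.015,0],[-0.003,-0.025,0.015,0],[0,-0.004,0.01,0],[0,0,0,0],[0,0,0,0],[0,0,0,0]]]}}

```text
clock: 1.75
eef_pos: [0.6406, -0.2482, 0.1602]
tool_rot: [0.821, -0.571, -0.006, 0.001]
ft_force: [-0.3, -0.3, -0.8]
grip_width: 0.0854
```

```bash
python3 -c "
from h import *
to(.634,-.256,.036)
c=snap('wrist','w1'); print(c['eye'])"
```

```text
t 1.75 pos [ 0.6406 -0.2482  0.1602] yaw -69.7 tilt 0.65 w 0.0854 F [-0.3 -0.3 -0.8] j6 2.42
  delta tool mm [  6.    7.8 124.3] 
[ 0.71789949 -0.22042782  0.29043482]
```

View pics/w1.png

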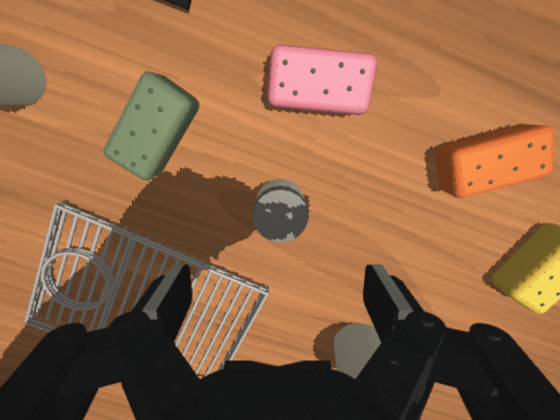

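```bash
cat >> h.py <<'E'
def obj(fn,x,y,r,z0,z1):
    c=load(fn);P=cloud(c);m=(np.hypot(P[...,0]-x,P[...,1]-y)<r)&(P[...,2]>z0)&(P[...,2]<z1)&(c['range_z']>0)
    q=P[m]; rr=cv2.minAreaRect((q[:,:2]*1000).astype(np.float32)); e,rad=cv2.minEnclosingCircle((q[:,:2]*1000).astype(np.float32))
    print(len(q),'mean',(q.mean(0)*1000).round(1),'rect',np.round(rr[0],1),np.round(rr[1],1),round(rr[2],1),'circ',np.round(e,1),round(rad,1))
E
python3 -c "
from h import *
obj('w1',.634,-.256,.05,.04,.055);obj('w1',.634,-.256,.05,.01,.055)
obj('w1',.664,-.125,.07,.034,.05)
"
```

```text
2385 mean [ 634.3 -252.5   45.1] rect [ 633.6 -252.8] [48.9 48.6] 23.3 circ [ 633.3 -252.8] 24.8
2709 mean [ 636.4 -251.6   42.7] rect [ 633.6 -252.8] [48.9 48.6] 23.3 circ [ 633.3 -252.8] 24.8
5062 mean [ 664.9 -122.8   36.8] rect [ 663.1 -122.3] [43.6 81.4] 75.4 circ [ 662.9 -122.1] 43.5
```

Call:
{"method": "send_rows", "body": {"increments": [[[0.001,0.003,0.01,0],[0.001,0.003,0.02,0],[0.0005,0.002,0.025,0],[0,0,0.025,0],[0,0,0.02,0],[0,0,0.01,0],[0,0,0.005,0],[0,0,0,0]]]}}

```text
clock: 2.6
eef_pos: [0.6311, -0.2604, 0.0476]
tool_rot: [0.818, -0.575, 0.001, 0.0]
ft_force: [0.2, -0.1, 0.9]
grip_width: 0.086
```

```bash
python3 -c "
from h import *
to(.6337,-.2535,.036)"
```

```text
t 2.60 pos [ 0.6311 -0.2604  0.0476] yaw -70.2 tilt 0.09 w 0.0860 F [ 0.2 -0.1  0.9] j6 2.41
  delta tool mm [-5.6 -4.8 11.6]
```

Call:
{"method": "send_rows", "body": {"increments": [[[-0.003,-0.002,0.006,0],[-0.002,-0.002,0.004,0],[0,0,0.002,0],[0,0,0,0],[0,0,0,0],[0,0,0,0],[0,0,0,0],[0,0,0,0]]]}}

```text
clock: 3.4
eef_pos: [0.6365, -0.2547, 0.0394]
tool_rot: [0.818, -0.575, 0.005, -0.001]
ft_force: [-0.0, 0.5, 0.3]
grip_width: 0.0854
```

Call:
{"method": "send_rows", "body": {"increments": [[[0,0,0,0],[0,0,0,0],[0,0,0,0],[0,0,0,0],[0,0,0,0],[0,0,0,0],[0,0,0,0],[0,0,0,0]]], "hand": 1}}

```text
clock: 4.2
eef_pos: [0.6366, -0.2548, 0.0401]
tool_rot: [0.818, -0.575, 0.005, -0.001]
ft_force: [0.8, -0.2, 0.2]
grip_width: 0.0479
```

```bash
python3 -c "
from h import *
to(.477,-.081,.1)"
```

```text
t 4.20 pos [ 0.6366 -0.2548  0.0401] yaw -70.2 tilt 0.56 w 0.0479 F [ 0.8 -0.2  0.2] j6 2.42
  delta tool mm [-217.2   90.8  -62.1]
```

Call:
{"method": "send_rows", "body": {"increments": [[[0,0,-0.01,0],[0,0,-0.02,0],[0,0,-0.02,0],[0,0,-0.01,0],[-0.01,0.004,0,0],[-0.02,0.009,0,0],[-0.03,0.012,0,0],[-0.03,0.012,0,0]]]}}

```text
clock: 5.0
eef_pos: [0.571, -0.1839, 0.1022]
tool_rot: [0.817, -0.577, 0.006, -0.001]
ft_force: [0.7, 0.1, -0.9]
grip_width: 0.0478
```

```bash
python3 -c "
from h import *
to(.477,-.081,.1)
snap('wrist','w2')"
```

```text
t 5.00 pos [ 0.571  -0.1839  0.1022] yaw -70.4 tilt 0.73 w 0.0478 F [ 0.7  0.1 -0.9] j6 2.49
  delta tool mm [-128.5   54.1    0.5]
```

View pics/w2.png

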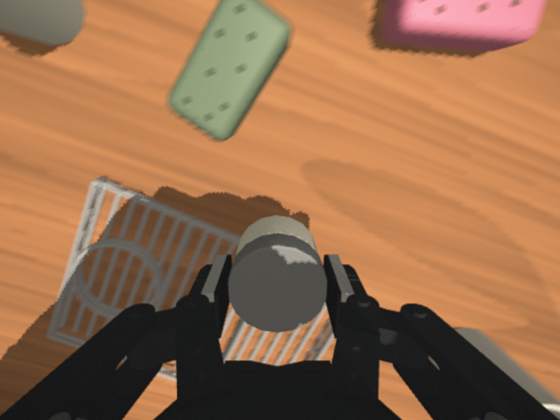

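The jar is held upright, with its lid centred at about (279,281). The foot tier's ring is at about (118,277).

```bash
cat > m.py <<'E'
from h import *
import sys
fn='w2'
c=load(fn)
for u,v in [(118,277)]: print('ring',pix(c,u,v,.016))
obj(fn,.571,-.184,.028,.09,.125)
P=cloud(c); print(P[290,278],P[240,278],P[320,278])
im=cv2.imread('pics/w2.png');cv2.imwrite('pics/w2c.png',cv2.resize(im[160:370,30:350],(800,525),interpolation=cv2.INTER_CUBIC))
E
python3 m.py
```

```text
ring [ 0.4813821  -0.07811563  0.016     ]
8838 mean [ 572.2 -183.5  107.2] rect [ 568.4 -184. ] [50.1 51. ] 15.9 circ [ 571.1 -184. ] 27.9
[ 0.56897313 -0.18487025  0.10761634] [ 0.59148449 -0.17689024  0.10199986] [ 0.55252534 -0.19075751  0.10747796]
```

View pics/w2c.png

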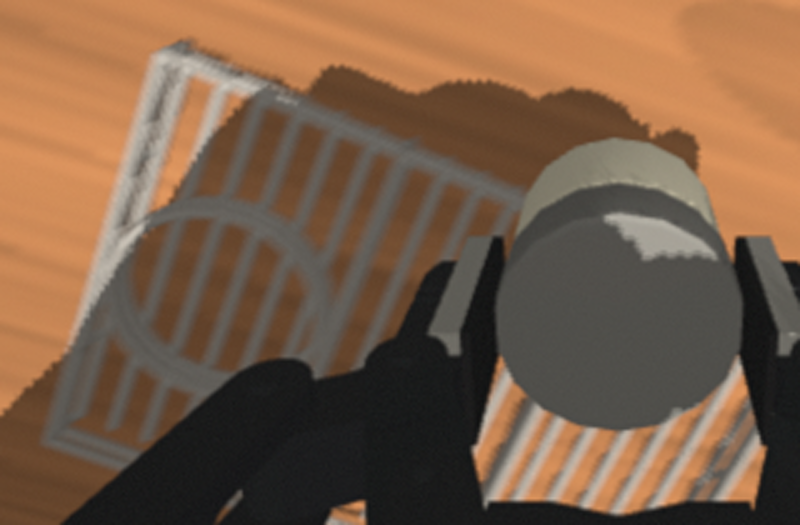

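```bash
python3 -c "
from h import *
c=load('w2')
print('lid',pix(c,277.8,282.5,.1075))
for z in (.008,.016):print(pix(c,118.8,277,z))
# tier corner near TL crop(165,47)
print(pix(c,30+165/2.5,160+47/2.5,.016), 'expect',)
import numpy as np
th=np.radians(-5.6);print(np.array([470,-156])+np.array([[np.cos(th),-np.sin(th)],[np.sin(th),np.cos(th)]])@[79,116])
"
```

```text
lid [ 0.57278237 -0.18340653  0.1075    ]
[ 0.47556237 -0.07590455  0.008     ]
[ 0.4815976  -0.07873097  0.016     ]
[ 0.55763077 -0.0478285   0.016     ] expect
[559.94258097 -48.26267068]
```

Call:
{"method": "send_rows", "body": {"increments": [[[-0.03,0.013,0,0],[-0.03,0.013,0,0],[-0.025,0.01,0,0],[-0.015,0.005,0,0],[-0.007,0.003,0,0],[0,0,0,0],[0,0,0,0],[0,0,0,0]]]}}

```text
clock: 5.85
eef_pos: [0.4848, -0.0905, 0.1018]
tool_rot: [0.818, -0.575, 0.003, -0.0]
ft_force: [-0.6, -0.7, -1.9]
grip_width: 0.0478
```

```bash
python3 -c "
from h import *
to(.476,-.080,.1)
"
```

```text
t 5.85 pos [ 0.4848 -0.0905  0.1018] yaw -70.2 tilt 0.31 w 0.0478 F [-0.6 -0.7 -1.9] j6 2.61
  delta tool mm [-12.9   4.7   1.8]
```

Call:
{"method": "send_rows", "body": {"increments": [[[-0.008,0.003,0.005,0],[-0.005,0.002,0.005,0],[0,0,0.008,0],[0,0,0.005,0],[0,0,0,0],[0,0,0,0],[0,0,0,0],[0,0,0,0]]]}}

```text
clock: 6.65
eef_pos: [0.476, -0.0807, 0.0757]
tool_rot: [0.818, -0.576, 0.002, 0.0]
ft_force: [-0.5, 0.6, -0.9]
grip_width: 0.0477
```

```bash
python3 -c "
from h import *
to(.476,-.080,.045)
snap('wrist','w3');snap('scene','s3')
im=cv2.imread('pics/s3.png');cv2.imwrite('pics/s3c.png',cv2.resize(im[110:230,240:380],(700,600),interpolation=cv2.INTER_CUBIC))
"
```

```text
t 6.65 pos [ 0.476  -0.0807  0.0757] yaw -70.3 tilt 0.27 w 0.0477 F [-0.5  0.6 -0.9] j6 2.63
  delta tool mm [-0.8 -0.1 30.7]
```

View pics/w3.png

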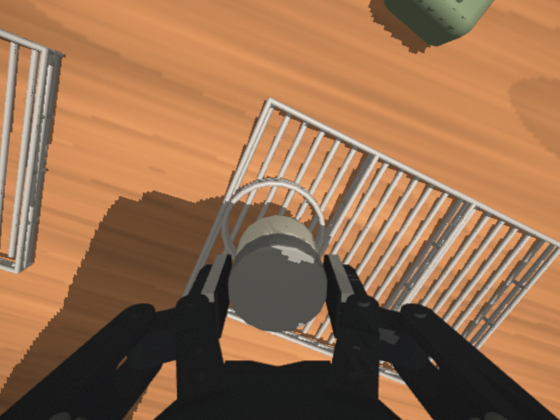

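View pics/s3c.png

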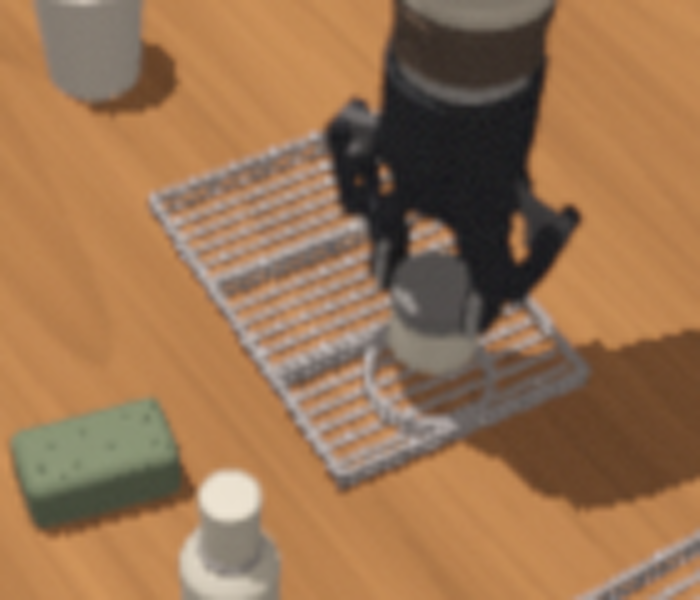

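```bash
python3 -c "
from h import *
c=load('w3')
a=pix(c,223.5,218,.016);b=pix(c,326,218,.016);t=pix(c,275,181,.016);
print(a,b,np.linalg.norm(a-b),t)
s=bot.get_obs();M=R.from_quat(s['tool_rot']).as_matrix()
# ring centre = t moved by +tool y 35mm
ctr=t+M[:,1]*.0345; print('ring',ctr)
print('lid',pix(c,277.8,282.5,.081))
for k in (a,b,t,ctr): print(M.T@(k-s['eef_pos']))
print('lid tool',M.T@(pix(c,277.8,282.5,.081)-s['eef_pos']))
"
```

```text
[ 0.4743796  -0.04283318  0.016     ] [ 0.49773284 -0.10826869  0.016     ] 0.0694779085419873 [ 0.51025264 -0.06708322  0.016     ]
ring [ 0.4777664  -0.07869723  0.01590614]
lid [ 0.47784032 -0.08022895  0.081     ]
[-0.03645634 -0.01099156  0.05960698]
[ 0.03302099 -0.01095359  0.05988764]
[-0.00154598 -0.03660722  0.05981775]
[-0.00154598 -0.00210722  0.05981775]
lid tool [ 0.00018427 -0.00183829 -0.00527063]
```

Call:
{"method": "send_rows", "body": {"increments": [[[-0.0015,0,0.005,0],[0,0,0.008,0],[0,0,0.008,0],[0,0,0.005,0],[0,0,0.002,0],[0,0,0,0],[0,0,0,0],[0,0,0,0]]]}}

```text
clock: 7.55
eef_pos: [0.4755, -0.0792, 0.0449]
tool_rot: [0.817, -0.576, 0.002, 0.0]
ft_force: [0.2, -0.1, -1.3]
grip_width: 0.048
```

```bash
python3 -c "
from h import *
to(.476,-.080,.0445)"
```

```text
t 7.55 pos [ 0.4755 -0.0792  0.0449] yaw -70.3 tilt 0.25 w 0.0480 F [ 0.2 -0.1 -1.3] j6 2.63
  delta tool mm [ 0.9 -0.2  0.4]
```

Call:
{"method": "send_rows", "body": {"increments": [[[0,0,0,0],[0,0,0,0],[0,0,0,0],[0,0,0,0],[0,0,-0.01,0],[0,0,-0.02,0],[0,0,-0.03,0],[0,0,-0.03,0]]], "hand": -1}}

```text
clock: 8.35
eef_pos: [0.4727, -0.0786, 0.1368]
tool_rot: [0.817, -0.576, -0.001, 0.002]
ft_force: [0.3, 1.0, -0.5]
grip_width: 0.085
```

```bash
python3 -c "
from h import *
to(.664,-.123,.13,76.5)
snap('wrist','w4');obj('w4',.477,-.08,.04,.042,.065)"
```

```text
t 8.35 pos [ 0.4727 -0.0786  0.1368] yaw -70.3 tilt 0.19 w 0.0850 F [ 0.3  1.  -0.5] j6 2.63
  delta tool mm [ 106.2 -165.2    6.3] turn -146.8
3023 mean [474.3 -79.7  49. ] rect [473.2 -80.2] [48.8 49. ] 70.3 circ [472.9 -80.1] 24.9
```

View pics/w4.png

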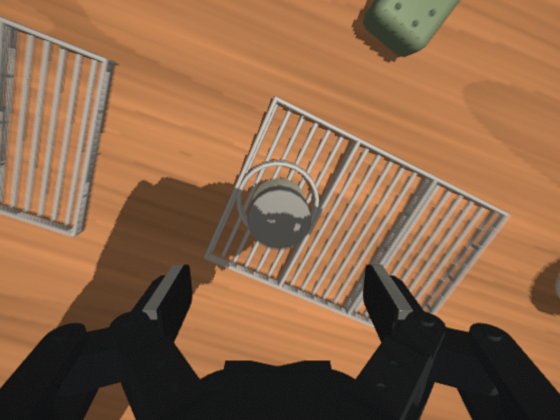

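Call:
{"method": "send_rows", "body": {"increments": [[[0,0,-0.01,-8.5],[0,0,0,-8.5],[0,0,0,-8.5],[0,0,0,-8.5],[0,0,0,-8.5],[0,0,0,-8.5],[0,0,0,-8.5],[0,0,0,-8.5]]]}}

```text
clock: 9.2
eef_pos: [0.4794, -0.0796, 0.1624]
tool_rot: [1.0, -0.012, 0.01, 0.003]
ft_force: [-0.8, 0.4, -1.2]
grip_width: 0.0855
```

Call:
{"method": "send_rows", "body": {"increments": [[[0,0,0,-8.5],[0,0,0,-8.5],[0,0,0,-8.5],[0,0,0,-8.5],[0,0,0,-8.5],[0,0,0,-8.5],[0,0,0,-8.5],[0,0,0,-8.5]]]}}

```text
clock: 10.0
eef_pos: [0.4801, -0.0798, 0.1681]
tool_rot: [0.832, 0.555, 0.01, 0.01]
ft_force: [0.0, -0.3, 0.2]
grip_width: 0.0854
```

```bash
python3 -c "
from h import *
to(.664,-.123,.13,76)"
```

```text
t 10.00 pos [ 0.4801 -0.0798  0.1681] yaw 67.4 tilt 1.62 w 0.0854 F [ 0.  -0.3  0.2] j6 0.23
  delta tool mm [ 30.5 185.3  43.5] turn -8.6
```

Call:
{"method": "send_rows", "body": {"increments": [[[0,0.01,0,-8],[0.004,0.03,0,0],[0.004,0.04,0,0],[0.003,0.04,0,0],[0.002,0.03,0,0],[0.002,0.015,0.01,0],[0,0.005,0,0],[0,0,0,0]]]}}

```text
clock: 10.8
eef_pos: [0.6533, -0.1089, 0.1681]
tool_rot: [0.788, 0.615, 0.01, 0.013]
ft_force: [0.2, 0.2, 0.8]
grip_width: 0.0853
```

```bash
python3 -c "
from h import *
to(.664,-.123,.13,76)
snap('wrist','w5');obj('w5',.664,-.123,.07,.032,.05)"
```

```text
t 10.80 pos [ 0.6533 -0.1089  0.1681] yaw 75.9 tilt 1.88 w 0.0853 F [0.2 0.2 0.8] j6 0.08
  delta tool mm [-11.1  12.6  38.5] turn -0.1
3874 mean [ 659.1 -119.9   36.7] rect [ 661.5 -120.8] [45.1 81.9] 75.4 circ [ 661.5 -120.7] 43.9
```

View pics/w5.png

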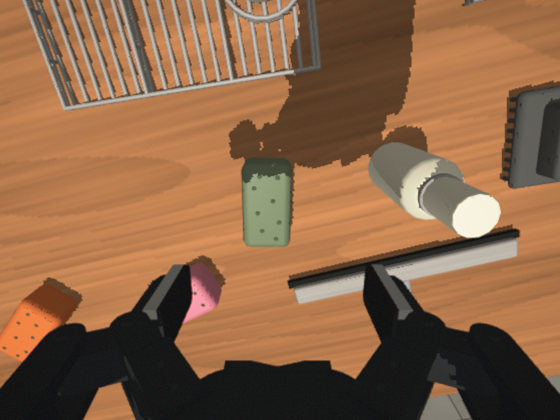

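Call:
{"method": "send_rows", "body": {"increments": [[[-0.004,0.004,0.01,0],[-0.004,0.004,0.02,0],[-0.001,0.003,0.02,0],[0,0,0.02,0],[0,0,0.01,0],[0,0,0.005,0],[0,0,0,0],[0,0,0,0]]]}}

```text
clock: 11.65
eef_pos: [0.6603, -0.1224, 0.084]
tool_rot: [0.788, 0.615, 0.01, 0.014]
ft_force: [0.0, -0.2, -0.0]
grip_width: 0.0856
```

```bash
python3 -c "
from h import *
to(.6625,-.1215,.027,75.5)
print(R.from_quat(bot.get_obs()['tool_rot']).as_matrix()[:,2])"
```

```text
t 11.65 pos [ 0.6603 -0.1224  0.084 ] yaw 75.9 tilt 1.97 w 0.0856 F [ 0.  -0.2 -0. ] j6 0.06
  delta tool mm [ 1.5 -0.  57. ] turn 0.4
[ 0.03323285 -0.00856605 -0.99941093]
```

Call:
{"method": "send_rows", "body": {"increments": [[[0.001,0,0.01,0],[0,0,0.018,0],[0,0,0.015,0],[0,0,0.01,0],[0,0,0.004,0],[0,0,0,0],[0,0,0,0],[0,0,0,0]]]}}

```text
clock: 12.45
eef_pos: [0.6669, -0.1221, 0.0296]
tool_rot: [0.788, 0.615, 0.014, 0.018]
ft_force: [-0.1, -0.1, -0.3]
grip_width: 0.0851
```

```bash
python3 -c "
from h import *
to(.6625,-.1215,.027,75.5)"
```

```text
t 12.45 pos [ 0.6669 -0.1221  0.0296] yaw 75.9 tilt 2.59 w 0.0851 F [-0.1 -0.1 -0.3] j6 0.07
  delta tool mm [-0.5 -4.5  2.4] turn 0.4
```

Call:
{"method": "send_rows", "body": {"increments": [[[0,-0.004,0.002,0],[0,0,0,0],[0,0,0,0],[0,0,0,0],[0,0,0,0],[0,0,0,0],[0,0,0,0],[0,0,0,0]]]}}

```text
clock: 13.25
eef_pos: [0.664, -0.1213, 0.0295]
tool_rot: [0.788, 0.615, 0.015, 0.019]
ft_force: [0.6, 0.2, -1.0]
grip_width: 0.0856
```

Call:
{"method": "send_rows", "body": {"increments": [[[0,0,0,0],[0,0,0,0],[0,0,0,0],[0,0,0,0],[0,0,0,0],[0,0,0,0],[0,0,0,0],[0,0,0,0]]], "hand": 1}}

```text
clock: 14.05
eef_pos: [0.6641, -0.1214, 0.0298]
tool_rot: [0.788, 0.615, 0.015, 0.019]
ft_force: [-0.1, 0.5, 0.3]
grip_width: 0.0446
```

```bash
python3 -c "
from h import *
to(.4626,-.2316,.1,84.4)"
```

```text
t 14.05 pos [ 0.6641 -0.1214  0.0298] yaw 75.9 tilt 2.81 w 0.0446 F [-0.1  0.5  0.3] j6 0.07
  delta tool mm [-155.9 -165.   -78.5] turn -8.5
```

Call:
{"method": "send_rows", "body": {"increments": [[[0,0,-0.01,0],[0,0,-0.02,0],[0,0,-0.025,0],[0,0,-0.015,-4],[0,0,0,-4.5],[-0.02,-0.02,0,0],[-0.03,-0.03,0,0],[-0.03,-0.03,0,0]]]}}

```text
clock: 14.85
eef_pos: [0.576, -0.1907, 0.1022]
tool_rot: [0.735, 0.677, 0.015, 0.022]
ft_force: [-0.7, -0.5, -1.0]
grip_width: 0.0445
```

```bash
python3 -c "
from h import *
to(.4626,-.2316,.1,84.4)"
```

```text
t 14.85 pos [ 0.576  -0.1907  0.1022] yaw 85.3 tilt 3.05 w 0.0445 F [-0.7 -0.5 -1. ] j6 -0.24
  delta tool mm [ -50.  -109.7   -3.3] turn 0.9
```

Call:
{"method": "send_rows", "body": {"increments": [[[-0.012,-0.025,0,0],[-0.012,-0.025,0,0],[-0.012,-0.025,0,0],[-0.008,-0.015,0,0.9],[0,-0.005,0,0],[0,0,0,0],[0,0,0,0],[0,0,0,0]]]}}

```text
clock: 15.65
eef_pos: [0.4715, -0.2308, 0.1018]
tool_rot: [0.742, 0.669, 0.016, 0.023]
ft_force: [-0.2, -0.1, -1.5]
grip_width: 0.0449
```

```bash
python3 -c "
from h import *
to(.4626,-.2316,.034,84.4)
snap('wrist','w6')"
```

```text
t 15.65 pos [ 0.4715 -0.2308  0.1018] yaw 84.1 tilt 3.24 w 0.0449 F [-0.2 -0.1 -1.5] j6 -0.36
  delta tool mm [ -1.2 -12.5  67.2] turn -0.3
```

View pics/w6.png

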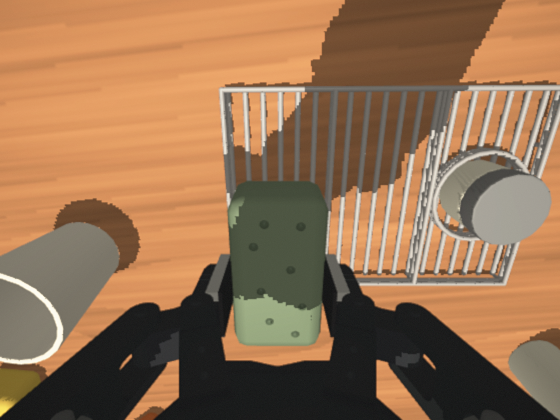

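```bash
python3 -c "
from h import *
c=load('w6')
a=pix(c,223,91,.016);b=pix(c,559,87,.016);print(a,b)
d=pix(c,416,281,.016);e=pix(c,508,284,.016);print(d,e)
print('pumice',pix(c,278,262,.108), cloud(c)[262,278])
th=np.radians(-5.6);Rm=np.array([[np.cos(th),-np.sin(th)],[np.sin(th),np.cos(th)]])
for k in ([-79,-116],[-79,116],[79,38],[79,116]): print(k,(np.array([470,-156])+Rm@k).round(1))
"
```

```text
[ 0.38173081 -0.25767998  0.016     ] [ 0.40175365 -0.03899505  0.016     ]
[ 0.54491896 -0.12146262  0.016     ] [ 0.55538151 -0.04470898  0.016     ]
pumice [ 0.45870346 -0.2284964   0.108     ] [ 0.45790018 -0.22840763  0.10930541]
[-79, -116] [ 380.1 -263.7]
[-79, 116] [402.7 -32.8]
[79, 38] [ 552.3 -125.9]
[79, 116] [559.9 -48.3]
```

Call:
{"method": "send_rows", "body": {"increments": [[[0.001,-0.004,0.01,0],[0.001,-0.004,0.015,0],[0,-0.002,0.012,0],[0,0,0.008,0],[0,0,0.003,0],[0,0,0,0],[0,0,0,0],[0,0,0,0]]]}}

```text
clock: 16.5
eef_pos: [0.4667, -0.2265, 0.0491]
tool_rot: [0.741, 0.671, 0.016, 0.023]
ft_force: [-0.3, 0.2, -0.4]
grip_width: 0.0446
```

```bash
python3 -c "
from h import *
to(.4646,-.2292,.034,84.4)
snap('wrist','w7')"
```

```text
t 16.50 pos [ 0.4667 -0.2265  0.0491] yaw 84.4 tilt 3.26 w 0.0446 F [-0.3  0.2 -0.4] j6 -0.36
  delta tool mm [-2.8 -2.7 15. ] turn -0.0
```

View pics/w7.png

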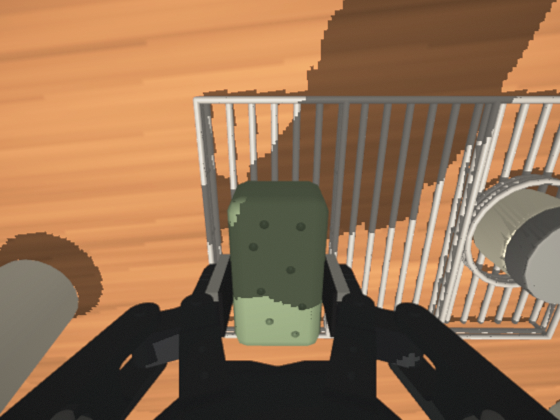

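Call:
{"method": "send_rows", "body": {"increments": [[[-0.002,-0.001,0.005,0],[-0.001,-0.001,0.005,0],[0,0,0.003,0],[0,0,0.001,0],[0,0,0.001,0],[0,0,0,0],[0,0,0,0],[0,0,0,0]]]}}

```text
clock: 17.35
eef_pos: [0.466, -0.2305, 0.0343]
tool_rot: [0.741, 0.671, 0.017, 0.025]
ft_force: [-0.5, -0.1, -1.1]
grip_width: 0.0446
```

```bash
python3 -c "
from h import *
to(.4646,-.2292,.034,84.4)"
```

```text
t 17.35 pos [ 0.466  -0.2305  0.0343] yaw 84.3 tilt 3.43 w 0.0446 F [-0.5 -0.1 -1.1] j6 -0.37
  delta tool mm [ 1.2 -1.6  0.2] turn -0.1
```

Call:
{"method": "send_rows", "body": {"increments": [[[0,0,0.0005,0],[0,0,0,0],[0,0,0,0],[0,0,0,0],[0,0,0,0],[0,0,-0.01,0],[0,0,-0.02,0],[0,0,-0.02,0]]], "hand": -1}}

```text
clock: 18.15
eef_pos: [0.4615, -0.2288, 0.0836]
tool_rot: [0.741, 0.671, 0.016, 0.022]
ft_force: [-0.9, -0.1, 0.3]
grip_width: 0.0857
```

Call:
{"method": "send_rows", "body": {"increments": [[[0,0,-0.03,0],[0,0,-0.03,0],[0,0,-0.01,0],[0,0,0,0],[0,0,0,0],[0,0,0,0],[0,0,0,0],[0,0,0,0]]]}}

```text
clock: 18.95
eef_pos: [0.4568, -0.2276, 0.1571]
tool_rot: [0.741, 0.671, 0.016, 0.022]
ft_force: [0.5, 0.5, -0.8]
grip_width: 0.0853
```

```bash
python3 -c "
from h import *
to(.635,.252,.15,97)
print(bot.get_obs()['joint_pos'])
snap('wrist','w8');obj('w8',.463,-.23,.07,.036,.06)"
```

```text
t 18.95 pos [ 0.4568 -0.2276  0.1571] yaw 84.3 tilt 3.15 w 0.0853 F [ 0.5  0.5 -0.8] j6 -0.37
  delta tool mm [494.8 129.7  10.9] turn -12.7
[-0.47000484  0.27569848 -0.17955126  1.06234967  0.0135954  -0.37109174]
4368 mean [ 460.9 -229.2   40.7] rect [ 463.8 -229.4] [45.3 82.3] 84.5 circ [ 464.2 -229.5] 44.2
```

View pics/w8.png

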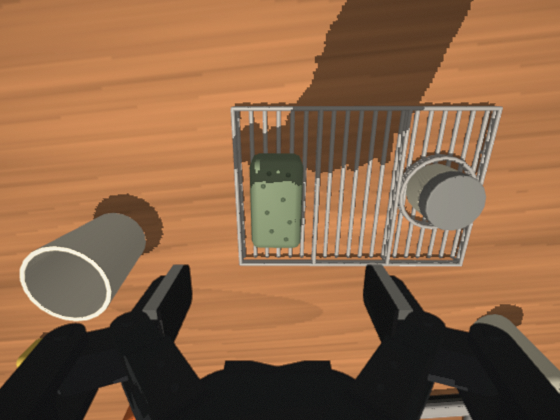

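Call:
{"method": "send_rows", "body": {"increments": [[[0.03,0.008,-0.01,0],[0.05,0.013,-0.01,0],[0.05,0.013,0,0],[0.05,0.013,0,0],[0.05,0.013,0,0],[0.05,0.013,0,0],[0.05,0.013,0,0],[0.05,0.013,0,0]]]}}

```text
clock: 19.8
eef_pos: [0.5896, 0.1308, 0.1753]
tool_rot: [0.746, 0.666, 0.013, 0.021]
ft_force: [1.0, -1.2, -0.7]
grip_width: 0.0852
```

```bash
python3 -c "
from h import *
to(.635,.252,.15,97)"
```

```text
t 19.80 pos [0.5896 0.1308 0.1753] yaw 83.5 tilt 2.79 w 0.0852 F [ 1.  -1.2 -0.7] j6 0.34
  delta tool mm [125.7  30.2  25.7] turn -13.5
```

Call:
{"method": "send_rows", "body": {"increments": [[[0.035,0.008,0,0],[0.03,0.007,0,0],[0.02,0.005,0,0],[0.01,0.004,0,0],[0,0,0,-6.7],[0,0,0,-6.8],[0,0,0,0],[0,0,0,0]]], "hand": 0}}

```text
clock: 20.6
eef_pos: [0.6238, 0.2365, 0.1663]
tool_rot: [0.655, 0.755, 0.006, 0.019]
ft_force: [-0.6, -0.2, -0.1]
grip_width: 0.0428
```

```bash
python3 -c "
from h import *
to(.635,.252,.13,97)
snap('wrist','w9')"
```

```text
t 20.60 pos [0.6238 0.2365 0.1663] yaw 98.0 tilt 2.29 w 0.0428 F [-0.6 -0.2 -0.1] j6 0.23
  delta tool mm [14.5 12.  36.4] turn 1.0
```

View pics/w9.png

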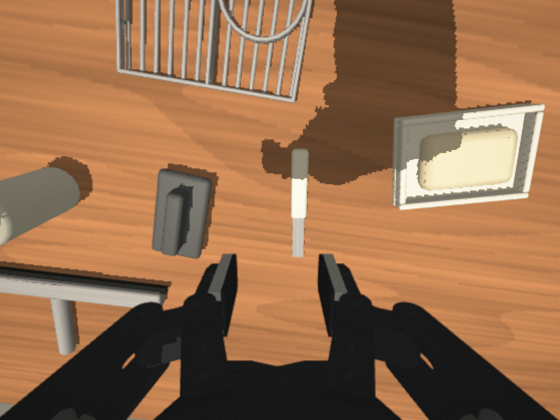

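```bash
python3 -c "
from h import *
c=load('w9')
im=cv2.imread('pics/w9.png');cv2.imwrite('pics/w9c.png',cv2.resize(im[140:270,240:360],(554,600),interpolation=cv2.INTER_CUBIC))
a=pix(c,300.5,150,.012);b=pix(c,299.5,217.5,.012);e=pix(c,298,256,.007)
print(a,b,e,np.linalg.norm(a-b),np.degrees(np.arctan2(*(e-a)[1::-1])))
obj('w9',.64,.253,.07,.009,.03)
"
```

```text
[0.58347543 0.25005093 0.012     ] [0.65089782 0.26049312 0.012     ] [0.69758919 0.26698222 0.007     ] 0.06822622777278467 8.439523391032063
1050 mean [616.1 254.5  11. ] rect [617.2 254.8] [69.1 15.7] 8.0 circ [617.3 255.2] 34.9
```

View pics/w9c.png

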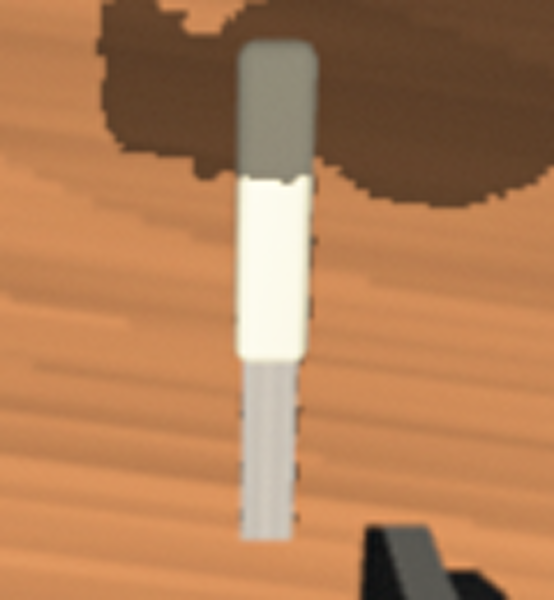

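```bash
python3 -c "
from h import *
to(.632,.2555,.05,98)
to(.632,.2555,.015,98)"
```

```text
t 20.65 pos [0.6237 0.2364 0.1662] yaw 98.1 tilt 2.29 w 0.0428 F [-0.7  0.5  0.2] j6 0.23
  delta tool mm [ 20.1   6.9 116.1] turn 0.1
t 20.65 pos [0.6237 0.2364 0.1662] yaw 98.1 tilt 2.29 w 0.0428 F [-0.7  0.5  0.2] j6 0.23
  delta tool mm [ 20.8   5.7 151.1] turn 0.1
```

Call:
{"method": "send_rows", "body": {"increments": [[[0.008,0.002,0.015,0],[0.008,0.002,0.02,0],[0.004,0.002,0.02,0],[0,0,0.02,0],[0,0,0.015,0],[0,0,0.005,0],[0,0,0,0],[0,0,0,0]]]}}

```text
clock: 21.45
eef_pos: [0.6297, 0.2574, 0.0621]
tool_rot: [0.659, 0.752, 0.006, 0.018]
ft_force: [0.6, 0.6, -0.2]
grip_width: 0.0424
```

```bash
python3 -c "
from h import *
to(.632,.2555,.015,98)
snap('wrist','w10');obj('w10',.62,.254,.05,.009,.03)"
```

```text
t 21.45 pos [0.6297 0.2574 0.0621] yaw 97.5 tilt 2.15 w 0.0424 F [ 0.6  0.6 -0.2] j6 0.27
  delta tool mm [-1.3  0.5 47.2] turn -0.5
2322 mean [615.2 254.5  11.1] rect [617.5 254.5] [68.9 15.4] 8.3 circ [617.5 255.1] 34.8
```

View pics/w10.png

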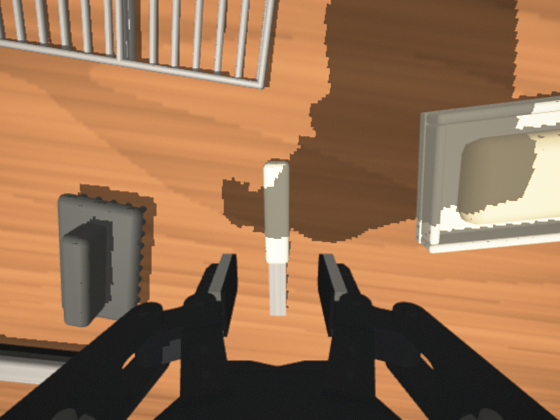

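Call:
{"method": "send_rows", "body": {"increments": [[[0,0,0.01,-0.5],[0,0,0.012,0],[0,0,0.01,0],[0,0,0.006,0],[0,0,0.003,0],[0,0,0,0],[0,0,0,0],[0,0,0,0]]]}}

```text
clock: 22.3
eef_pos: [0.633, 0.2573, 0.0201]
tool_rot: [0.656, 0.755, 0.008, 0.019]
ft_force: [0.0, -0.8, 0.3]
grip_width: 0.0429
```

```bash
python3 -c "
from h import *
to(.632,.2555,.015,98)"
```

```text
t 22.30 pos [0.633  0.2573 0.0201] yaw 98.0 tilt 2.34 w 0.0429 F [ 0.  -0.8  0.3] j6 0.26
  delta tool mm [-1.5 -1.4  5.1] turn 0.0
```

Call:
{"method": "send_rows", "body": {"increments": [[[-0.001,-0.001,0.003,0],[0,0,0.002,0],[0,0,0,0],[0,0,0,0],[0,0,0,0],[0,0,0,0],[0,0,0,0],[0,0,0,0]]]}}

```text
clock: 23.1
eef_pos: [0.6332, 0.2564, 0.0162]
tool_rot: [0.656, 0.755, 0.009, 0.02]
ft_force: [-0.2, 0.2, 0.1]
grip_width: 0.0427
```

Call:
{"method": "send_rows", "body": {"increments": [[[0,0,0,0],[0,0,0,0],[0,0,0,0],[0,0,0,0],[0,0,0,0],[0,0,0,0],[0,0,0,0],[0,0,0,0]]], "hand": 1}}

```text
clock: 23.9
eef_pos: [0.6334, 0.2565, 0.0165]
tool_rot: [0.656, 0.755, 0.009, 0.02]
ft_force: [-0.6, 0.3, 0.2]
grip_width: 0.0141
```

```bash
python3 -c "
from h import *
to(.472,-.156,.1,84.4)"
```

```text
t 23.90 pos [0.6334 0.2565 0.0165] yaw 98.0 tilt 2.48 w 0.0141 F [-0.6  0.3  0.2] j6 0.26
  delta tool mm [-387.3 -214.2  -85.2] turn 13.6
```

Call:
{"method": "send_rows", "body": {"increments": [[[0,0,-0.01,0],[0,0,-0.02,0],[0,0,-0.025,0],[0,0,-0.02,6.8],[0,0,-0.01,6.8],[-0.02,-0.012,0,0],[-0.03,-0.017,0,0],[-0.04,-0.023,0,0]]]}}

```text
clock: 24.7
eef_pos: [0.571, 0.1766, 0.1073]
tool_rot: [0.742, 0.67, 0.015, 0.02]
ft_force: [0.6, -0.1, 0.1]
grip_width: 0.0139
```

```bash
python3 -c "
from h import *
to(.463,-.1535,.11,84.4)
snap('wrist','w11')"
```

```text
t 24.70 pos [0.571  0.1766 0.1073] yaw 84.2 tilt 2.86 w 0.0139 F [ 0.6 -0.1  0.1] j6 0.41
  delta tool mm [-339.3  -73.9   -5.3] turn -0.2
```

View pics/w11.png

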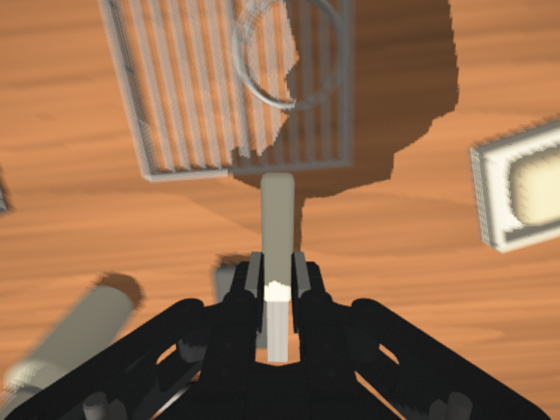

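Call:
{"method": "send_rows", "body": {"increments": [[[-0.05,-0.01,0,0],[-0.05,-0.011,0,0],[-0.05,-0.011,0,0],[-0.05,-0.011,0,0],[-0.04,-0.009,0,0],[-0.03,-0.007,0,0],[-0.02,-0.004,0,0],[-0.01,-0.002,0,0]]]}}

```text
clock: 25.55
eef_pos: [0.4664, -0.1187, 0.1112]
tool_rot: [0.743, 0.669, 0.009, 0.02]
ft_force: [0.3, -0.1, 0.5]
grip_width: 0.0135
```

```bash
python3 -c "
from h import *
to(.463,-.1535,.07,84.4)"
```

```text
t 25.55 pos [ 0.4664 -0.1187  0.1112] yaw 84.0 tilt 2.56 w 0.0135 F [ 0.3 -0.1  0.5] j6 -0.14
  delta tool mm [-34.5  -1.5  41.7] turn -0.4
```

Call:
{"method": "send_rows", "body": {"increments": [[[-0.015,0,0,-0.4],[-0.012,0,0,0],[-0.005,0,0.01,0],[-0.002,-0.002,0.015,0],[0,0,0.01,0],[0,0,0,0],[0,0,0,0],[0,0,0,0]]]}}

```text
clock: 26.35
eef_pos: [0.4644, -0.1529, 0.0757]
tool_rot: [0.74, 0.672, 0.011, 0.021]
ft_force: [0.1, 0.3, -0.7]
grip_width: 0.0139
```

```bash
python3 -c "
from h import *
to(.463,-.1535,.022,84.4)
snap('wrist','w12')"
```

```text
t 26.35 pos [ 0.4644 -0.1529  0.0757] yaw 84.5 tilt 2.66 w 0.0139 F [ 0.1  0.3 -0.7] j6 -0.22
  delta tool mm [-0.1 -3.8 53.6] turn 0.1
```

View pics/w12.png

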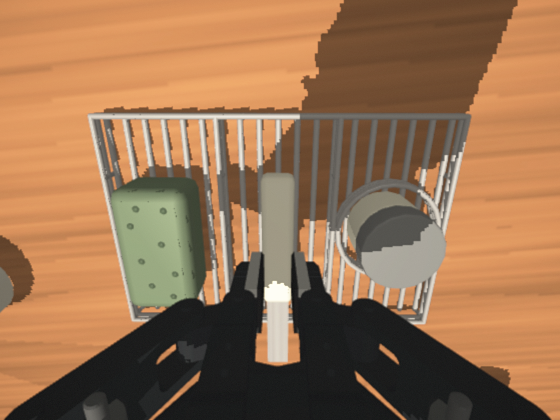

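```bash
python3 -c "
from h import *
c=load('w12')
print(pix(c,278,174,.071),pix(c,278,361,.066))
print('near rim',pix(c,278,116,.016),'far rim',pix(c,140,321,.016),pix(c,420,321,.016))
"
```

```text
[ 0.41284407 -0.14703645  0.071     ] [ 0.53018403 -0.15823355  0.066     ]
near rim [ 0.39145128 -0.14550955  0.016     ] far rim [ 0.53480413 -0.26804128  0.016     ] [ 0.55342145 -0.05036379  0.016     ]
```

Call:
{"method": "send_rows", "body": {"increments": [[[0,-0.002,0.01,0],[0,-0.002,0.012,0],[0,-0.001,0.01,0],[0,0,0.006,0],[0,0,0.003,0],[0,0,0,0],[0,0,0,0],[0,0,0,0]]]}}

```text
clock: 27.2
eef_pos: [0.4628, -0.153, 0.0331]
tool_rot: [0.74, 0.672, 0.012, 0.022]
ft_force: [-1.1, 0.6, -0.4]
grip_width: 0.0136
```

```bash
python3 -c "
from h import *
to(.461,-.1535,.021,84.4)"
```

```text
t 27.20 pos [ 0.4628 -0.153   0.0331] yaw 84.5 tilt 2.89 w 0.0136 F [-1.1  0.6 -0.4] j6 -0.22
  delta tool mm [-0.5 -2.4 12. ] turn 0.1
```

Call:
{"method": "send_rows", "body": {"increments": [[[0,-0.001,0.004,0],[0,-0.001,0.004,0],[0,0,0.003,0],[0,0,0.001,0],[0,0,0,0],[0,0,0,0],[0,0,0,0],[0,0,0,0]]]}}

```text
clock: 28.0
eef_pos: [0.4621, -0.1534, 0.021]
tool_rot: [0.74, 0.672, 0.012, 0.023]
ft_force: [-0.6, -0.5, -0.1]
grip_width: 0.0134
```

```bash
python3 -c "
from h import *
to(.461,-.1535,.021,84.4)"
```

```text
t 28.00 pos [ 0.4621 -0.1534  0.021 ] yaw 84.5 tilt 3.01 w 0.0134 F [-0.6 -0.5 -0.1] j6 -0.22
  delta tool mm [-0.3 -1.1 -0.1] turn 0.1
```

Call:
{"method": "send_rows", "body": {"increments": [[[0,0,0,0],[0,0,0,0],[0,0,0,0],[0,0,0,0],[0,0,0,0],[0,0,-0.01,0],[0,0,-0.02,0],[0,0,-0.03,0]]], "hand": 0.3}}

```text
clock: 28.8
eef_pos: [0.4559, -0.1512, 0.0798]
tool_rot: [0.74, 0.672, 0.01, 0.019]
ft_force: [-0.3, 0.8, -0.1]
grip_width: 0.0299
```

Call:
{"method": "send_rows", "body": {"increments": [[[0,0,-0.03,0],[0,0,-0.02,0],[0,0,-0.01,0],[0,0,0,0],[0,0,0,0],[0,0,0,0],[0,0,0,0],[0,0,0,0]]], "hand": -0.2}}

```text
clock: 29.6
eef_pos: [0.4535, -0.1503, 0.1453]
tool_rot: [0.74, 0.672, 0.011, 0.021]
ft_force: [0.6, 0.8, -0.2]
grip_width: 0.0513
```

```bash
python3 -c "
from h import *
to(.667,.139,.16,85.1)
snap('wrist','w13');obj('w13',.463,-.153,.065,.009,.03)
print(bot.get_obs()['joint_pos'])"
```

```text
t 29.60 pos [ 0.4535 -0.1503  0.1453] yaw 84.5 tilt 2.71 w 0.0513 F [ 0.6  0.8 -0.2] j6 -0.22
  delta tool mm [308.3 185.5  -9.8] turn -0.6
3714 mean [ 460.7 -150.2   15.1] rect [ 468.7 -151.4] [119.2 117.6] 83.7 circ [ 463. -153.] 65.0
[-0.31948211  0.23045958 -0.27427757  1.01914877 -0.0010671  -0.22390402]
```

View pics/w13.png

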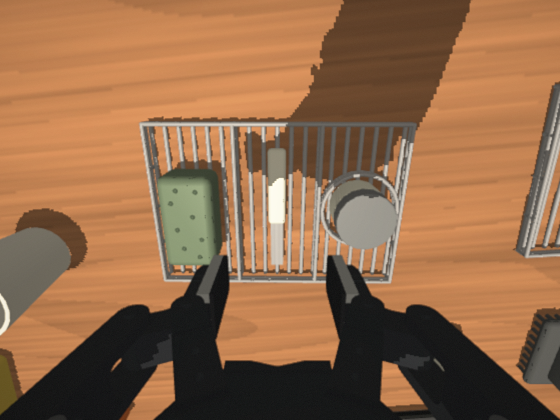

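Call:
{"method": "send_rows", "body": {"increments": [[[0.03,0.015,-0.015,0],[0.048,0.025,-0.005,0],[0.048,0.027,0,0],[0.048,0.027,0,0],[0.04,0.025,0,0],[0.03,0.02,0,0],[0.02,0.015,0,0],[0.01,0.006,0,0]]]}}

```text
clock: 30.45
eef_pos: [0.6361, 0.1054, 0.1631]
tool_rot: [0.742, 0.67, 0.008, 0.018]
ft_force: [-0.3, -0.3, 1.1]
grip_width: 0.0511
```

```bash
python3 -c "
from h import *
to(.666,.141,.13,85.1)
snap('wrist','w14');obj('w14',.666,.141,.05,.035,.06);obj('w14',.666,.141,.06,.012,.03)"
```

```text
t 30.45 pos [0.6361 0.1054 0.1631] yaw 84.1 tilt 2.28 w 0.0511 F [-0.3 -0.3  1.1] j6 0.28
  delta tool mm [38.9 24.8 33.5] turn -1.0
1165 mean [661.8 140.6  42.4] rect [664.  141.1] [16.3 62.9] 85.3 circ [664.2 142.2] 31.6
3248 mean [656.9 140.1  19.9] rect [664.2 141.1] [52.  89.1] 85.3 circ [664.4 141. ] 49.4
```

View pics/w14.png

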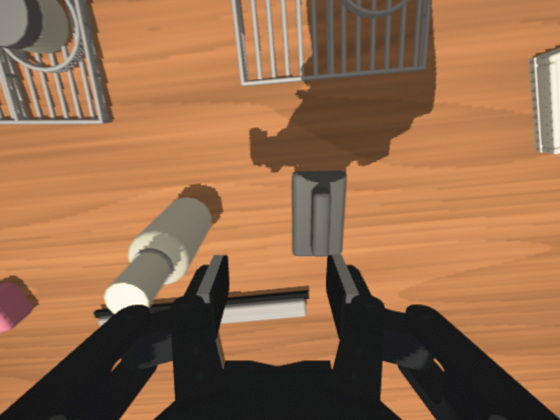

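Call:
{"method": "send_rows", "body": {"increments": [[[0.015,0.008,0,-1],[0.013,0.008,0.01,0],[0.006,0.004,0.015,0],[0,0.001,0.02,0],[0,0,0.015,0],[0,0,0.007,0],[0,0,0,0],[0,0,0,0]]]}}

```text
clock: 31.3
eef_pos: [0.6598, 0.1352, 0.0868]
tool_rot: [0.736, 0.676, 0.003, 0.016]
ft_force: [-0.4, -0.9, 0.3]
grip_width: 0.0512
```

```bash
python3 -c "
from h import *
to(.6645,.1405,.036,85.3)
snap('wrist','w15');obj('w15',.666,.141,.05,.035,.06)"
```

```text
t 31.30 pos [0.6598 0.1352 0.0868] yaw 85.1 tilt 1.85 w 0.0512 F [-0.4 -0.9  0.3] j6 0.30
  delta tool mm [ 6.5  2.8 50.8] turn -0.2
2200 mean [661.3 141.1  42.5] rect [664.  141.1] [15.9 62.8] 85.1 circ [664.  141.7] 31.7
```

View pics/w15.png

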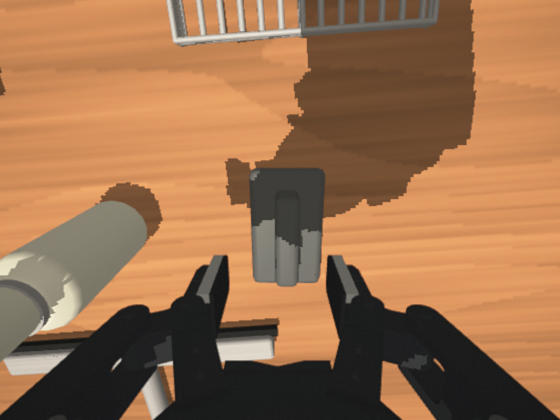

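Call:
{"method": "send_rows", "body": {"increments": [[[0.003,0.001,0.01,0],[0.002,0.001,0.014,0],[0,0,0.012,0],[0,0,0.006,0],[0,0,0.003,0],[0,0,0,0],[0,0,0,0],[0,0,0,0]]]}}

```text
clock: 32.15
eef_pos: [0.6649, 0.1396, 0.0398]
tool_rot: [0.736, 0.676, 0.004, 0.017]
ft_force: [-0.3, -0.6, -0.0]
grip_width: 0.0514
```

```bash
python3 -c "
from h import *
to(.6645,.1405,.036,85.3)"
```

```text
t 32.15 pos [0.6649 0.1396 0.0398] yaw 85.1 tilt 1.98 w 0.0514 F [-0.3 -0.6 -0. ] j6 0.30
  delta tool mm [ 0.9 -0.6  3.8] turn -0.2
```

Call:
{"method": "send_rows", "body": {"increments": [[[0.001,0,0.003,0],[0,0,0.001,0],[0,0,0,0],[0,0,0,0],[0,0,0,0],[0,0,0,0],[0,0,0,0],[0,0,0,0]]]}}

```text
clock: 32.95
eef_pos: [0.6663, 0.1408, 0.0373]
tool_rot: [0.736, 0.676, 0.006, 0.018]
ft_force: [0.5, -0.3, 0.4]
grip_width: 0.0511
```

Call:
{"method": "send_rows", "body": {"increments": [[[0,0,0,0],[0,0,0,0],[0,0,0,0],[0,0,0,0],[0,0,0,0],[0,0,0,0],[0,0,0,0],[0,0,0,0]]], "hand": 1}}

```text
clock: 33.75
eef_pos: [0.6664, 0.1408, 0.0375]
tool_rot: [0.736, 0.676, 0.006, 0.018]
ft_force: [0.2, 0.2, 0.1]
grip_width: 0.0151
```

```bash
python3 -c "
from h import *
to(.4643,.1217,.1,89)"
```

```text
t 33.75 pos [0.6664 0.1408 0.0375] yaw 85.1 tilt 2.13 w 0.0151 F [0.2 0.2 0.1] j6 0.30
  delta tool mm [ -37.2 -197.5  -68.6] turn -3.9
```

Call:
{"method": "send_rows", "body": {"increments": [[[0,0,-0.01,0],[0,0,-0.02,0],[0,0,-0.02,0],[0,0,-0.01,-3.9],[-0.003,-0.015,0,0],[-0.005,-0.025,0,0],[-0.006,-0.035,0,0],[-0.006,-0.035,0,0]]]}}

```text
clock: 34.55
eef_pos: [0.5559, 0.124, 0.1]
tool_rot: [0.712, 0.702, 0.008, 0.02]
ft_force: [0.0, 0.0, -1.8]
grip_width: 0.0145
```

Call:
{"method": "send_rows", "body": {"increments": [[[-0.006,-0.03,0,0],[-0.004,-0.02,0,0],[-0.002,-0.012,0,0],[0,-0.004,0,0],[0,0,0,0],[0,0,0,0],[0,0,0,0],[0,0,0,0]]]}}

```text
clock: 35.35
eef_pos: [0.4852, 0.1124, 0.1016]
tool_rot: [0.712, 0.702, 0.01, 0.02]
ft_force: [0.3, 0.3, -0.2]
grip_width: 0.0144
```

```bash
python3 -c "
from h import *
to(.4643,.1217,.06,89)
snap('wrist','w16')"
```

```text
t 35.35 pos [0.4852 0.1124 0.1016] yaw 89.2 tilt 2.57 w 0.0144 F [ 0.3  0.3 -0.2] j6 0.26
  delta tool mm [  9.6 -22.7  40.6] turn 0.2
```

View pics/w16.png

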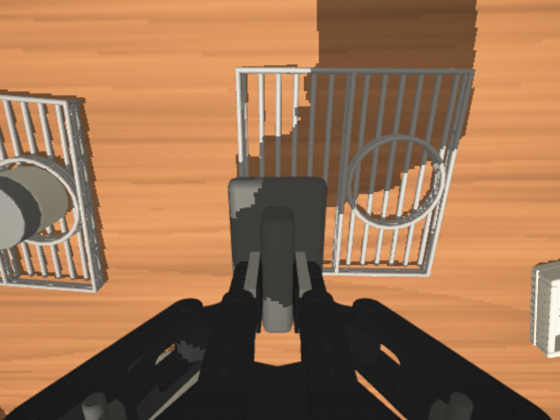

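```bash
python3 -c "
from h import *
c=load('w16')
for p in [(238,71),(472,71),(351,74),(336,272),(430,273)]: print(p,(pix(c,*p,.016)*1000).round(1))
# ring
print('ring',(pix(c,396,182,.016)*1000).round(1))
print('brush pad', (pix(c,230,190,.085)*1000).round(1),(pix(c,327,190,.085)*1000).round(1))
obj('w16',.483,.1125,.06,.075,.1)
im=cv2.imread('pics/w16.png');cv2.imwrite('pics/w16c.png',cv2.resize(im[50:290,210:490],(700,600),interpolation=cv2.INTER_CUBIC))
"
```

```text
(238, 71) [385.1  87.6  16. ]
(472, 71) [387.2 238.3  16. ]
(351, 74) [387.9 160.9  16. ]
(336, 272) [537.3 159.6  16. ]
(430, 273) [538.5 236.6  16. ]
ring [460.8 199.1  16. ]
brush pad [444.4  89.5  85. ] [444.9 138.3  85. ]
6605 mean [458.2 113.2  84.9] rect [483.3 112.9] [52.1 88.7] 89.5 circ [481.3 112.7] 47.3
```

View pics/w16c.png

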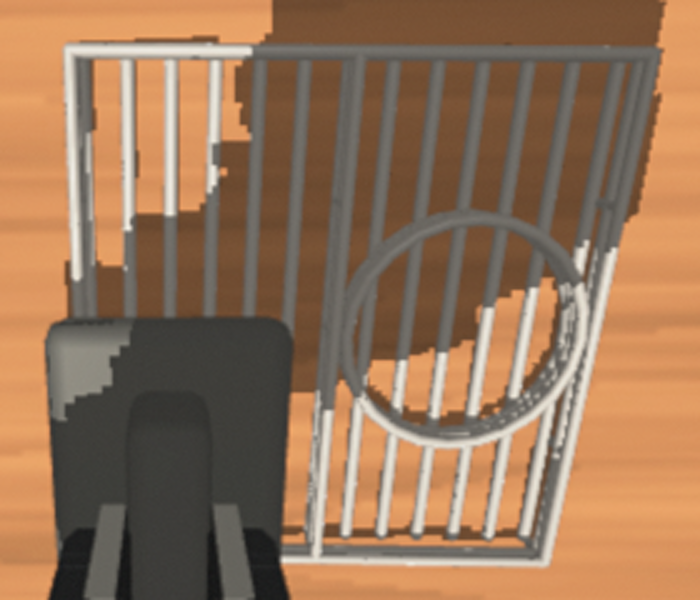

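Call:
{"method": "send_rows", "body": {"increments": [[[0.004,-0.009,0,0],[0.004,-0.008,0.006,0],[0.001,-0.003,0.012,0],[0,-0.001,0.012,0],[0,0,0.006,0],[0,0,0,0],[0,0,0,0],[0,0,0,0]]]}}

```text
clock: 36.2
eef_pos: [0.4618, 0.1231, 0.0617]
tool_rot: [0.711, 0.703, 0.009, 0.019]
ft_force: [-0.2, -0.1, -1.6]
grip_width: 0.0145
```

```bash
python3 -c "
from h import *
to(.4649,.1218,.042,89)
snap('wrist','w17')"
```

```text
t 36.20 pos [0.4618 0.1231 0.0617] yaw 89.3 tilt 2.42 w 0.0145 F [-0.2 -0.1 -1.6] j6 0.29
  delta tool mm [-1.   2.3 19.8] turn 0.3
```

View pics/w17.png

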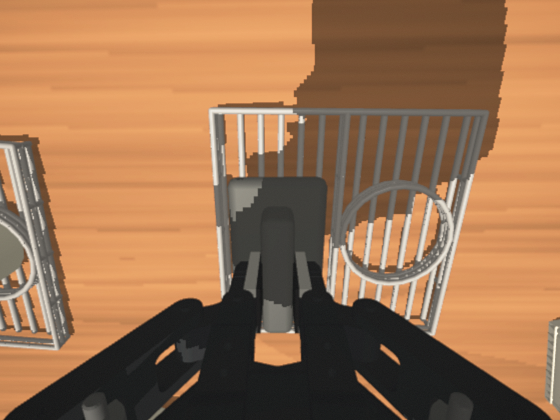

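Call:
{"method": "send_rows", "body": {"increments": [[[0,0.001,0.006,0],[0,0,0.006,0],[0,0,0.004,0],[0,0,0.002,0],[0,0,0,0],[0,0,0,0],[0,0,0,0],[0,0,0,0]]]}}

```text
clock: 37.05
eef_pos: [0.465, 0.1229, 0.043]
tool_rot: [0.712, 0.702, 0.01, 0.02]
ft_force: [0.2, 0.4, -1.2]
grip_width: 0.0148
```

```bash
python3 -c "
from h import *
to(.4649,.1218,.042,89)"
```

```text
t 37.05 pos [0.465  0.1229 0.043 ] yaw 89.2 tilt 2.53 w 0.0148 F [ 0.2  0.4 -1.2] j6 0.29
  delta tool mm [-1.1 -0.1  1.1] turn 0.2
```

Call:
{"method": "send_rows", "body": {"increments": [[[0,0,0.001,0],[0,0,0,0],[0,0,0,0],[0,0,0,0],[0,0,0,0],[0,0,0,0],[0,0,0,0],[0,0,0,0]]]}}

```text
clock: 37.85
eef_pos: [0.4654, 0.123, 0.0425]
tool_rot: [0.712, 0.702, 0.01, 0.02]
ft_force: [-0.8, 0.2, -0.9]
grip_width: 0.0145
```

Call:
{"method": "send_rows", "body": {"increments": [[[0,0,0,0],[0,0,0,0],[0,0,0,0],[0,0,0,0],[0,0,-0.01,0],[0,0,-0.02,0],[0,0,-0.04,0],[0,0,-0.04,0]]], "hand": -0.2}}

```text
clock: 38.65
eef_pos: [0.4563, 0.1234, 0.1519]
tool_rot: [0.712, 0.702, 0.005, 0.017]
ft_force: [1.2, 0.3, -0.6]
grip_width: 0.0507
```

Call:
{"method": "send_rows", "body": {"increments": [[[0,0,-0.04,0],[0,0,-0.04,0],[0,0,-0.02,0],[0,0,0,0],[0,0,0,0],[0,0,0,0],[0,0,0,0],[0,0,0,0]]]}}

```text
clock: 39.45
eef_pos: [0.4528, 0.1252, 0.2623]
tool_rot: [0.712, 0.702, 0.009, 0.019]
ft_force: [0.2, 0.2, -0.5]
grip_width: 0.0512
```

```bash
python3 -c "
from h import *
to(.662,.006,.22,89)
snap('wrist','w18');obj('w18',.4649,.122,.05,.038,.07);obj('w18',.4649,.122,.055,.02,.032)"
```

```text
t 39.45 pos [0.4528 0.1252 0.2623] yaw 89.2 tilt 2.41 w 0.0512 F [ 0.2  0.2 -0.5] j6 0.30
  delta tool mm [-115.8  208.8   52.3] turn 0.2
667 mean [462.2 123.4  46.6] rect [463.6 123.7] [15.2 62.5] 88.9 circ [463.6 123.5] 31.6
2060 mean [459.4 123.9  23.9] rect [463.4 123.6] [51.5 88.2] 89.3 circ [464.  123.3] 49.2
```

View pics/w18.png

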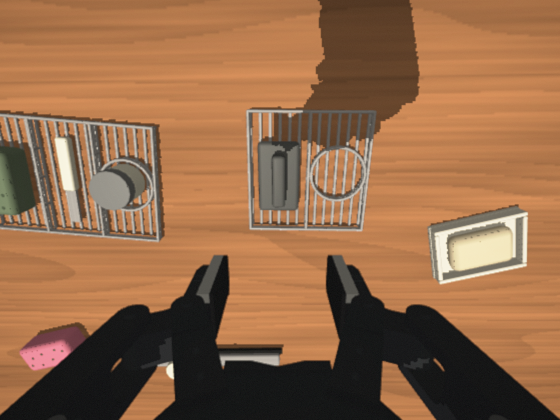

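Call:
{"method": "send_rows", "body": {"increments": [[[-0.015,0.025,0.01,0],[-0.022,0.04,0.015,0],[-0.022,0.04,0.01,0],[-0.02,0.035,0,0],[-0.012,0.025,0,0],[-0.006,0.01,0,0],[0,0.004,0,0],[0,0,0,0]]], "hand": -0.6}}

```text
clock: 40.3
eef_pos: [0.6351, 0.0219, 0.2244]
tool_rot: [0.711, 0.703, 0.003, 0.014]
ft_force: [-0.5, 0.1, 0.0]
grip_width: 0.0684
```

```bash
python3 -c "
from h import *
to(.662,.006,.2,89)
snap('wrist','w19');obj('w19',.662,.006,.03,.125,.16);obj('w19',.662,.006,.04,.04,.09)"
```

```text
t 40.30 pos [0.6351 0.0219 0.2244] yaw 89.4 tilt 1.63 w 0.0684 F [-0.5  0.1  0. ] j6 0.05
  delta tool mm [-15.3  26.5  25.3] turn 0.4
988 mean [658.4   7.9 136. ] rect [660.4   7.4] [27.2 27.2] 38.2 circ [660.5   7.3] 14.2
960 mean [645.4  10.2  74.8] rect [655.9   8.5] [46.6 38.1] 80.4 circ [659.6   8. ] 23.7
```

View pics/w19.png

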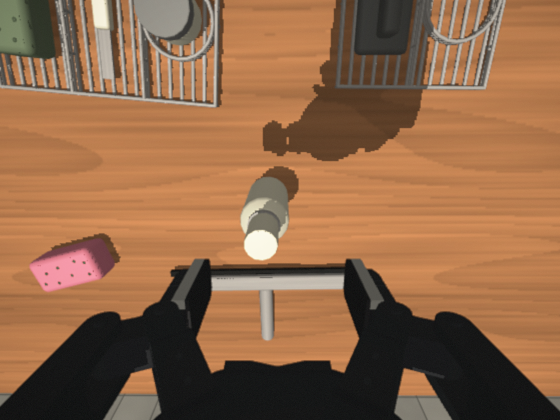

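Call:
{"method": "send_rows", "body": {"increments": [[[-0.006,0.01,0,0],[-0.005,0.01,0,0],[-0.002,0.004,0,0],[0,0,0.005,0],[0,0,0.01,0],[0,0,0.005,0],[0,0,0,0],[0,0,0,0]]]}}

```text
clock: 41.15
eef_pos: [0.6538, 0.013, 0.2036]
tool_rot: [0.708, 0.706, 0.002, 0.012]
ft_force: [-0.6, -0.2, 0.1]
grip_width: 0.0685
```

```bash
python3 -c "
from h import *
to(.661,.007,.114,89)
snap('wrist','w20');obj('w20',.662,.006,.03,.125,.16)"
```

```text
t 41.15 pos [0.6538 0.013  0.2036] yaw 89.8 tilt 1.34 w 0.0685 F [-0.6 -0.2  0.1] j6 0.03
  delta tool mm [-4.7  5.6 89.8] turn 0.8
1215 mean [658.5   7.7 136.3] rect [660.4   7.5] [27.1 27.1] 37.5 circ [660.2   7.6] 13.9
```

View pics/w20.png

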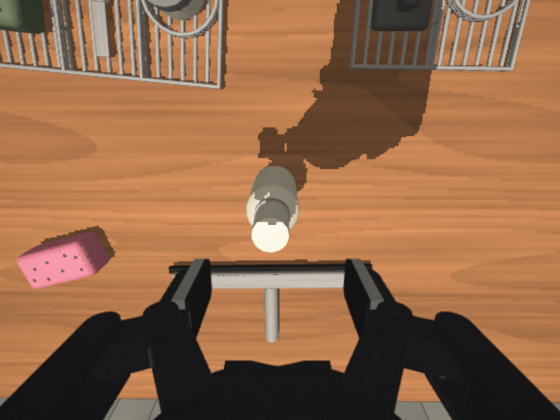

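Cap at about (270,236), consistently at (660.4, 7.5) mm. I'll line up and descend.

Call:
{"method": "send_rows", "body": {"increments": [[[-0.003,0.003,0.005,0],[-0.002,0.002,0.015,0],[0,0,0.02,0],[0,0,0.02,0],[0,0,0.012,0],[0,0,0.006,0],[0,0,0,0],[0,0,0,0]]]}}

```text
clock: 42.0
eef_pos: [0.6636, 0.0053, 0.125]
tool_rot: [0.709, 0.705, 0.004, 0.014]
ft_force: [-0.2, 0.6, -0.2]
grip_width: 0.0683
```

```bash
python3 -c "
from h import *
to(.661,.007,.114,89)
snap('wrist','w21');obj('w21',.662,.006,.025,.125,.16)"
```

```text
t 42.00 pos [0.6636 0.0053 0.125 ] yaw 89.7 tilt 1.67 w 0.0683 F [-0.2  0.6 -0.2] j6 0.02
  delta tool mm [ 1.8 -2.9 10.9] turn 0.7
2987 mean [657.7   7.4 135.9] rect [660.2   7.3] [27.5 27.4] 15.1 circ [660.4   7.2] 14.3
```

View pics/w21.png

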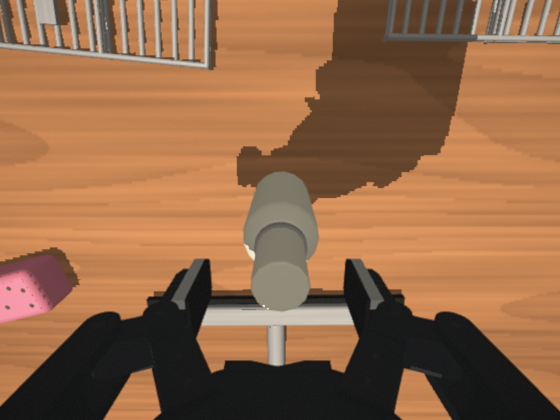

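Call:
{"method": "send_rows", "body": {"increments": [[[0.001,-0.002,0.003,0],[0,-0.001,0.004,0],[0,0,0.002,0],[0,0,0,0],[0,0,0,0],[0,0,0,0],[0,0,0,0],[0,0,0,0]]]}}

```text
clock: 42.85
eef_pos: [0.6624, 0.0066, 0.1185]
tool_rot: [0.709, 0.705, 0.006, 0.016]
ft_force: [-0.4, 0.6, -0.7]
grip_width: 0.068
```

Call:
{"method": "send_rows", "body": {"increments": [[[0,0,0,0],[0,0,0,0],[0,0,0,0],[0,0,0,0],[0,0,0,0],[0,0,0,0],[0,0,0,0],[0,0,0,0]]], "hand": 1}}

```text
clock: 43.65
eef_pos: [0.6627, 0.0067, 0.1189]
tool_rot: [0.709, 0.705, 0.006, 0.016]
ft_force: [-0.3, -0.2, 0.1]
grip_width: 0.0266
```

```bash
python3 -c "
from h import *
to(.466,.1983,.16,89)"
```

```text
t 43.65 pos [0.6627 0.0067 0.1189] yaw 89.7 tilt 1.98 w 0.0266 F [-0.3 -0.2  0.1] j6 0.02
  delta tool mm [ 190.1 -196.1  -49.9] turn 0.7
```

Call:
{"method": "send_rows", "body": {"increments": [[[0,0,-0.006,0],[0,0,-0.012,0],[0,0,-0.018,0],[0,0,-0.018,0],[0,0,-0.012,0],[0,0,-0.006,0],[0.01,-0.01,0,0],[0.02,-0.02,0,0]]]}}

```text
clock: 44.45
eef_pos: [0.6304, 0.0357, 0.1938]
tool_rot: [0.71, 0.704, 0.005, 0.016]
ft_force: [-0.5, -0.1, -4.2]
grip_width: 0.0262
```

Call:
{"method": "send_rows", "body": {"increments": [[[0.025,-0.025,0,0],[0.03,-0.03,0,0],[0.03,-0.03,0,0],[0.025,-0.025,0,0],[0.015,-0.015,0,0],[0.008,-0.008,0,0],[0,0,0,0],[0,0,0,0]]]}}

```text
clock: 45.25
eef_pos: [0.4917, 0.175, 0.1893]
tool_rot: [0.71, 0.704, 0.005, 0.016]
ft_force: [0.1, 0.9, -2.2]
grip_width: 0.0262
```

```bash
python3 -c "
from h import *
to(.466,.1983,.15,89)
snap('wrist','w22')
snap('scene','s22')
im=cv2.imread('pics/s22.png');cv2.imwrite('pics/s22b.png',cv2.resize(im[100:420,230:560],(618,600),interpolation=cv2.INTER_CUBIC))"
```

```text
t 45.25 pos [0.4917 0.175  0.1893] yaw 89.5 tilt 1.92 w 0.0262 F [ 0.1  0.9 -2.2] j6 0.36
  delta tool mm [ 23.7 -27.   38.2] turn 0.5
```

View pics/w22.png

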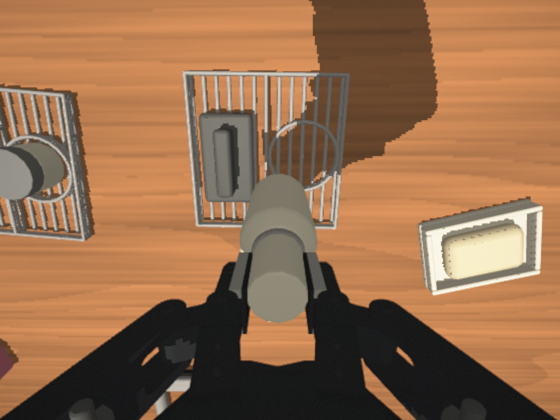

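View pics/s22b.png

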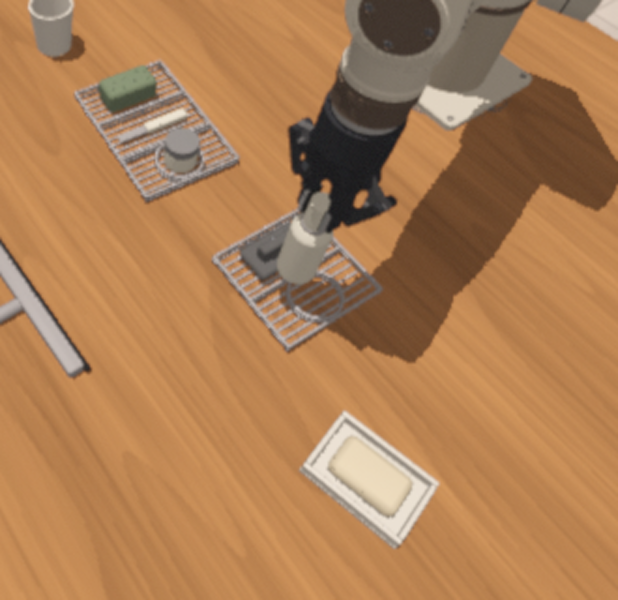

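Call:
{"method": "send_rows", "body": {"increments": [[[0.008,-0.01,0,0],[0.008,-0.01,0.003,0],[0.004,-0.004,0.008,0],[0,0,0.01,0],[0,0,0.008,0],[0,0,0.003,0],[0,0,0,0],[0,0,0,0]]]}}

```text
clock: 46.15
eef_pos: [0.4682, 0.1937, 0.1515]
tool_rot: [0.712, 0.702, 0.004, 0.016]
ft_force: [-0.7, -0.2, -2.3]
grip_width: 0.0266
```

```bash
python3 -c "
from h import *
to(.466,.1983,.125,89)
snap('wrist','w23')
snap('scene','s23')
im=cv2.imread('pics/s23.png');cv2.imwrite('pics/s23b.png',cv2.resize(im[180:320,310:470],(686,600),interpolation=cv2.INTER_CUBIC))"
```

```text
t 46.15 pos [0.4682 0.1937 0.1515] yaw 89.2 tilt 1.84 w 0.0266 F [-0.7 -0.2 -2.3] j6 0.42
  delta tool mm [ 5.  -3.  26.3] turn 0.2
```

View pics/w23.png

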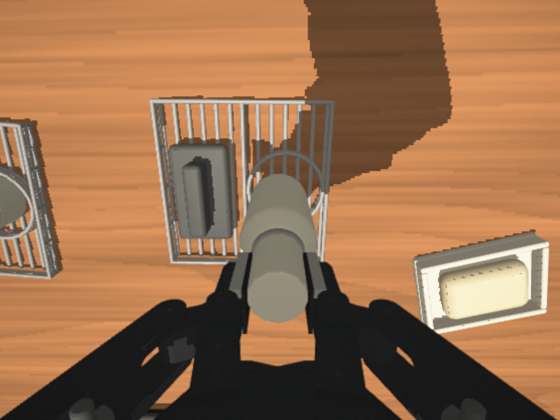

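View pics/s23b.png

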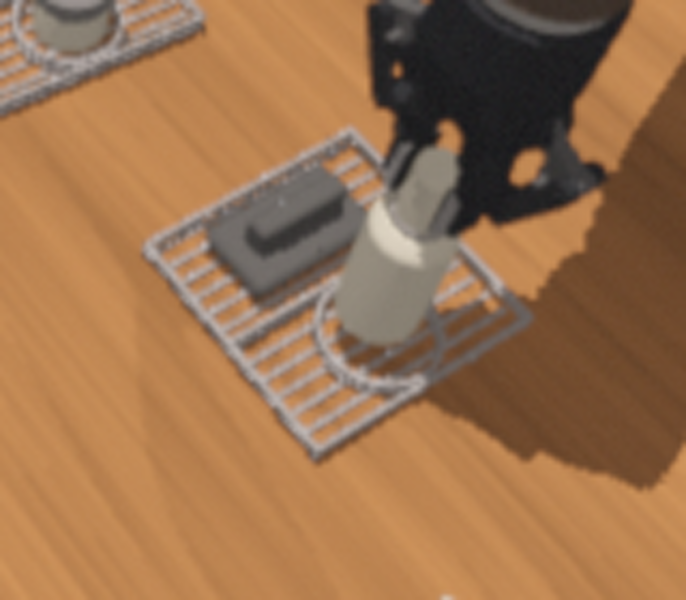

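```bash
cat > ck.py <<'E'
from h import *
def ck(fn,tcpz,u0,v0):
    c=load(fn); zb=tcpz-.1189
    P=cloud(c)
    b=pix(c,u0,v0,zb); print(fn,'base front pt',(b*1000).round(1),'-> centre x',round(b[0]*1000+24,1))
    m=(P[...,2]>zb+.128)&(P[...,2]<zb+.15)&(np.abs(np.mgrid[:420,:560][1]-279)<40)
    m[:230]=0; m[325:]=0
    q=P[m]; print('cap',cv2.minEnclosingCircle((q[:,:2]*1000).astype(np.float32)),(q.mean(0)*1000).round(1))
    # body side points, mean y & x front per height
    for h in (.02,.04,.06,.08):
        m=(np.abs(P[...,2]-zb-h)<.006); m[:170]=0;m[330:]=0;m[:,:230]=0;m[:,330:]=0
        q=P[m]
        if len(q)>20: print(h,'min x',(np.percentile(q[:,0],2)*1000).round(1),'y mid',((np.percentile(q[:,1],1)+np.percentile(q[:,1],99))*500).round(1),len(q))
ck('w21',.1189,281,172)
ck('w23',.1515,280,175)
c=load('w23')
print('ring top',(pix(c,284,152,.016)*1000).round(1),'near rim',(pix(c,240,101,.016)*1000).round(1),'far',(pix(c,190,262,.016)*1000).round(1),'R rim',(pix(c,331,104,.016)*1000).round(1),'div',(pix(c,243,104,.016)*1000).round(1))
print('ring left',(pix(c,247,185,.016)*1000).round(1),'right',(pix(c,325,185,.016)*1000).round(1))
E
python3 ck.py
```

```text
w21 base front pt [638.6   7.4   0. ] -> centre x 662.6
cap ((660.3655395507812, 7.152312278747559), 14.29781436920166) [658.2   7.4 136.4]
0.02 min x 637.6 y mid 5.9 2025
0.04 min x 637.0 y mid 8.1 213
0.06 min x 637.1 y mid 7.4 294
0.08 min x 637.1 y mid 7.6 595
w23 base front pt [444.7 194.9  32.6] -> centre x 468.7
cap ((465.8317565917969, 195.19046020507812), 19.79546356201172) [463.5 195.1 170. ]
0.02 min x 442.4 y mid 193.8 194
0.04 min x 442.4 y mid 194.2 250
0.06 min x 442.6 y mid 194.4 336
0.08 min x 442.6 y mid 194.2 644
ring top [428.  198.5  16. ] near rim [385.4 162.   16. ] far [537.8 103.1  16. ] R rim [388.6 237.7  16. ] div [387.8 164.4  16. ]
ring left [457.8 164.5  16. ] right [458.3 235.7  16. ]
```

Call:
{"method": "send_rows", "body": {"increments": [[[0.002,-0.002,0,0],[0.002,-0.001,0.004,0],[0,0,0.006,0],[0,0,0.004,0],[0,0,0.001,0],[0,0,0,0],[0,0,0,0],[0,0,0,0]]]}}

```text
clock: 47.05
eef_pos: [0.4663, 0.198, 0.1361]
tool_rot: [0.712, 0.702, 0.005, 0.016]
ft_force: [0.4, -0.4, -2.9]
grip_width: 0.0265
```

```bash
python3 -c "
from h import *
to(.4655,.1978,.124,89)
snap('wrist','w24')
c=load('w24')
im=cv2.imread('pics/w24.png');cv2.imwrite('pics/w24c.png',cv2.resize(im[90:290,140:360],(660,600),interpolation=cv2.INTER_CUBIC))"
```

```text
t 47.05 pos [0.4663 0.198  0.1361] yaw 89.2 tilt 1.92 w 0.0265 F [ 0.4 -0.4 -2.9] j6 0.43
  delta tool mm [-0.1 -1.2 12.1] turn 0.2
```

View pics/w24c.png

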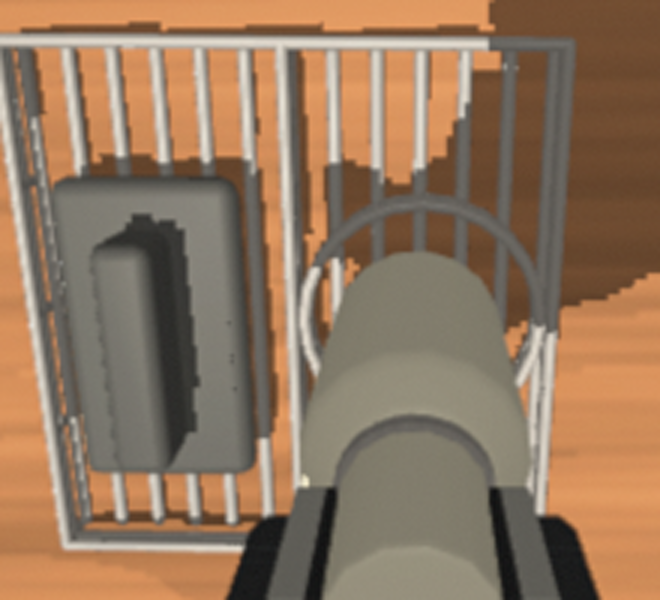

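Call:
{"method": "send_rows", "body": {"increments": [[[0.001,-0.002,0,0],[0,-0.001,0.004,0],[0,0,0.004,0],[0,0,0.002,0],[0,0,0.001,0],[0,0,0,0],[0,0,0,0],[0,0,0,0]]]}}

```text
clock: 47.9
eef_pos: [0.4635, 0.199, 0.1241]
tool_rot: [0.712, 0.702, 0.005, 0.016]
ft_force: [-0.5, -0.2, -1.6]
grip_width: 0.0264
```

```bash
python3 -c "
from h import *
to(.464,.199,.123,89)"
```

```text
t 47.90 pos [0.4635 0.199  0.1241] yaw 89.2 tilt 1.94 w 0.0264 F [-0.5 -0.2 -1.6] j6 0.43
  delta tool mm [0.  0.4 1.1] turn 0.2
```

Call:
{"method": "send_rows", "body": {"increments": [[[0,0,0.001,0],[0,0,0,0],[0,0,0,0],[0,0,0,0],[0,0,0,0],[0,0,0,0],[0,0,0,0],[0,0,0,0]]]}}

```text
clock: 48.7
eef_pos: [0.4639, 0.1991, 0.1234]
tool_rot: [0.712, 0.702, 0.006, 0.016]
ft_force: [-0.4, -0.2, -2.8]
grip_width: 0.0265
```

```bash
python3 -c "
from h import *
to(.464,.199,.123,89)
snap('wrist','w25')
im=cv2.imread('pics/w25.png');cv2.imwrite('pics/w25c.png',cv2.resize(im[90:290,140:360],(660,600),interpolation=cv2.INTER_CUBIC))"
```

```text
t 48.70 pos [0.4639 0.1991 0.1234] yaw 89.2 tilt 1.97 w 0.0265 F [-0.4 -0.2 -2.8] j6 0.43
  delta tool mm [-0.1  0.1  0.4] turn 0.2
```

View pics/w25c.png

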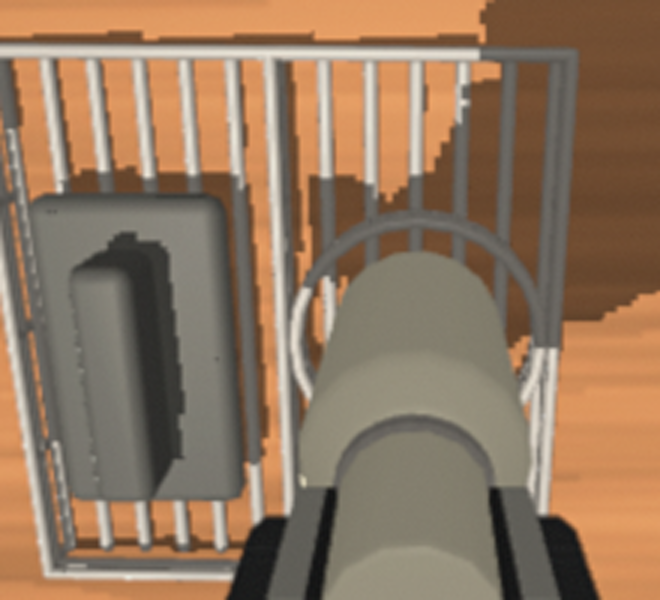

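Call:
{"method": "send_rows", "body": {"increments": [[[0,0,0.001,0],[0,0,0.0005,0],[0,0,0,0],[0,0,0,0],[0,0,0,0],[0,0,0,0],[0,0,0,0],[0,0,0,0]]]}}

```text
clock: 49.55
eef_pos: [0.4646, 0.1992, 0.1229]
tool_rot: [0.712, 0.702, 0.006, 0.017]
ft_force: [-0.8, -0.0, 0.1]
grip_width: 0.0268
```

Call:
{"method": "send_rows", "body": {"increments": [[[0,0,0,0],[0,0,0,0],[0,0,0,0],[0,0,0,0],[0,0,0,0],[0,0,0,0],[0,0,0,0],[0,0,0,0]]], "hand": -0.4}}

```text
clock: 50.35
eef_pos: [0.4654, 0.1996, 0.1234]
tool_rot: [0.712, 0.702, 0.007, 0.017]
ft_force: [-0.1, 0.9, -0.2]
grip_width: 0.0601
```

Call:
{"method": "send_rows", "body": {"increments": [[[0,0,-0.01,0],[0,0,-0.02,0],[0,0,-0.03,0],[0,0,-0.03,0],[0,0,-0.03,0],[0,0,-0.02,0],[0,0,0,0],[0,0,0,0]]]}}

```text
clock: 51.15
eef_pos: [0.4596, 0.2014, 0.2723]
tool_rot: [0.712, 0.702, 0.008, 0.017]
ft_force: [0.1, -0.8, -0.2]
grip_width: 0.0599
```

```bash
python3 -c "
from h import *
to(.4,.2,.3,89)
snap('wrist','w26')
obj('w26',.4645,.199,.03,.13,.16)"
```

```text
t 51.15 pos [0.4596 0.2014 0.2723] yaw 89.2 tilt 2.16 w 0.0599 F [ 0.1 -0.8 -0.2] j6 0.44
  delta tool mm [ -2.6 -58.5 -29.7] turn 0.2
739 mean [461.5 199.8 140.5] rect [462.7 199.6] [27.  26.8] 74.2 circ [462.8 199.6] 13.9
```

View pics/w26.png

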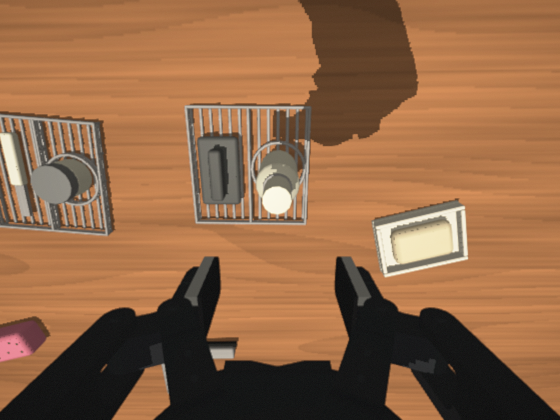

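Call:
{"method": "send_rows", "body": {"increments": [[[0,-0.02,-0.03,0],[0.03,-0.02,-0.03,0],[0.04,-0.02,-0.02,0],[0.04,-0.02,0,0],[0.04,-0.02,0,0],[0.03,-0.01,0,0],[0.01,0,0,0],[0,0,0,0]]]}}

```text
clock: 52.0
eef_pos: [0.3438, 0.3974, 0.3361]
tool_rot: [0.714, 0.7, -0.003, 0.016]
ft_force: [1.2, -0.1, 0.2]
grip_width: 0.0599
```

```bash
python3 -c "
from h import *
to(.4,.2,.3,89)
c=snap('top','t27'); im=cv2.imread('pics/t27.png')
cv2.imwrite('pics/t27c.png',cv2.resize(im[155:315,100:420],(800,400),interpolation=cv2.INTER_CUBIC))
obj('t27',.6627-.1985,.199,.04,.125,.16);obj('t27',.4643,.12,.05,.04,.07);obj('t27',.476,-.08,.035,.042,.07);obj('t27',.463,-.231,.06,.036,.06)
snap('scene','s27');im=cv2.imread('pics/s27.png')
cv2.imwrite('pics/s27c.png',cv2.resize(im[120:300,250:450],(667,600),interpolation=cv2.INTER_CUBIC))
a,b=load('top0'),load('t27')
P,Q=cloud(a),cloud(b)
"
```

```text
t 52.00 pos [0.3438 0.3974 0.3361] yaw 88.9 tilt 1.85 w 0.0599 F [ 1.2 -0.1  0.2] j6 0.89
  delta tool mm [-195.3   59.1   42.4] turn -0.1
106 mean [466.1 194.5 141. ] rect [465.8 195.6] [26.8 25.5] 88.2 circ [466.4 195.3] 14.0
139 mean [467.3 119.6  47.8] rect [467.  119.2] [60.9 16.5] 0.2 circ [466.9 120. ] 31.0
253 mean [474.3 -82.9  51. ] rect [473.9 -82.4] [47.  46.6] 89.0 circ [474.2 -83. ] 24.8
487 mean [ 466.5 -232.3   42.6] rect [ 466.7 -233. ] [46.  83.3] 84.1 circ [ 466.8 -232.9] 43.8
```

View pics/t27c.png

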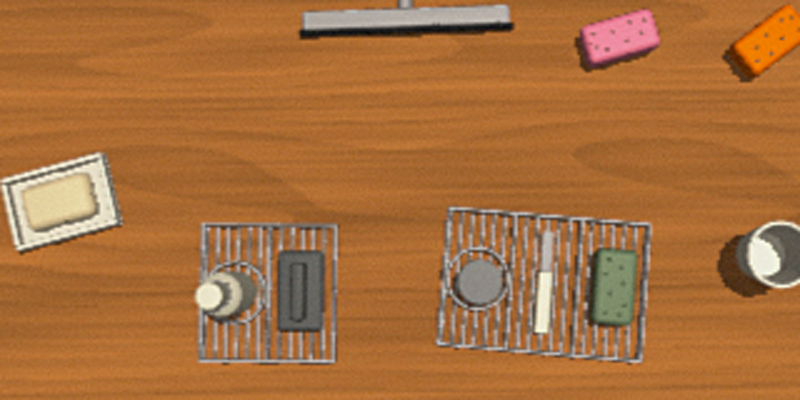

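View pics/s27c.png

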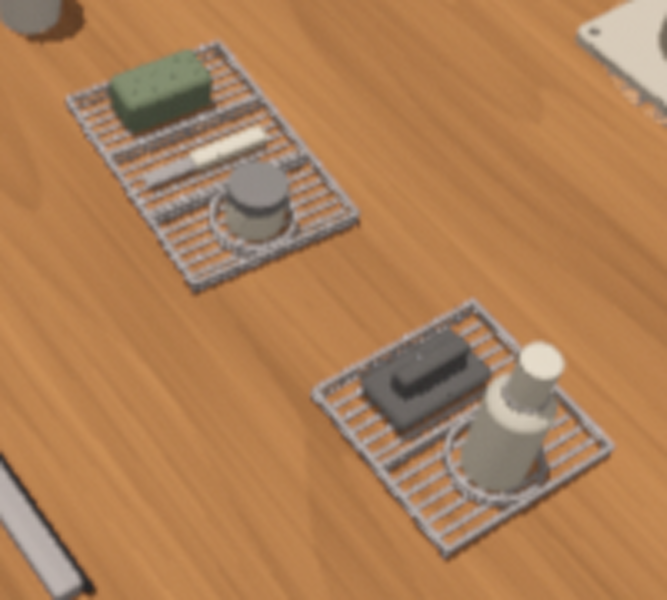

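```bash
python3 -c "
from h import *
print(order.job_done())"
```

```text
the job is handed in; nothing more can be done
None
```

I made up both kits and handed the job in at about 52 s, inside the 125 s limit. The hand-in gives no verdict, so success rests on my own checks.

Last checks, from the final top and scene pictures with the arm clear:

| Item | Tier and place | Offset from the middle of its place | Top height |
|---|---|---|---|
| Pumice | foot, outer long bay | about 4 mm along, 1 mm across | 42.6 mm |
| Nail file | foot, centre bay | about 1 mm along, read off the picture | flat between the rims |
| Jar | foot, ring | about 4 mm | 51 mm |
| Brush | hair, long bay, bristles down | about 3 mm along, 1 mm across | 47.8 mm |
| Bottle | hair, ring | about 1 mm | 141 mm |

- **Seating:** the heights measured fit each piece sitting on the wire floor, 4 mm up. I took no separate height for the file in that last picture.
- **Upright pieces:** the jar and bottle looked upright in every picture taken while they were carried and after placing.
- **Bystanders:** the soap dish, tumbler and squeegee look unmoved in the last picture. I did not measure them again, but the arm never came near them.

**Disagreements:**
- The wrist and top cameras differed by 2–5 mm, mostly in y. I aligned each piece against its bay or ring in the same wrist picture to get round that.
- The tool picked up 2–3° of tilt during the job. It stayed steady between each grasp and release, and the pieces did not end up visibly tilted.

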